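# Crank the board lift up to its stop

### The job

Take the crank from its rest and fit it fully home on the square end of the lift's spindle, by feel and without ramming it on. Then wind the lift up with the crank until the carriage comes up snug against the stop screw of the collar that sets the inspection height: stop when you feel it bear firmly, without forcing it. Leave the crank seated on the spindle, let go of it, and do not disturb the other things on the bench.

Things in the scene. Friction and masses are not known exactly. Their poses are not given: they have to be found in the camera images.
- crank: removable steel crank, 0.26-0.38 kg, parked on the rest's peg. Origin: centre of the hub's underside; z up, x along the arm to the grip. Hub: 34 mm square block, sides along x and y, 52 mm high; in its underside a square socket 17.6 mm wide, 24 mm deep, mouth chamfered 1.5 mm. Arm: 16 mm wide, 24 to 34 mm above the origin, to +x only. Carry it by the hub's +y and -y sides; it lifts off the peg after 20 mm.
- crank_grip (a point): middle of the crank's free-turning black grip, which stands upright 60 mm from the hub's axis: 21 mm diameter, 54 mm long, from 37 to 91 mm above the crank's origin. It revolves freely on its pin, so a hand can hold it and go round without turning itself; this point is 64 mm above the crank's origin
- spindle: upright screw of the lift. Origin: on its axis, on the shoulder (36 mm diameter) where the hub's underside rests when fully home, 170 mm above the table. Above it a square end 16 mm wide, 20 mm tall, its top 3 mm stepped down to 12 mm; x and y are square to its flats, so the crank fits in four ways (its x along +-x or +-y). Clockwise from above raises the carriage, 16 mm a turn; it stays where it is left.
- carriage: carriage with board cradle and board, 1.1 kg, on the two columns. Origin: on the spindle's axis, level with the underside of its bearing bosses; z up. The top of its lug at the +y end, 24 mm above the origin, meets the collar's stop screw. Raising takes 4 N at the crank grip; against the stop this climbs over some 35 degrees of turn: 5 N at the grip is 30 N on the stop, 16 N is 300 N: too much.
- collar: stop collar clamped on the column at the lift's +y side: steel ring 27 mm diameter, 12 mm high, with a 20 mm wide lug towards +y. Origin: centre of the ring's underside; z up. Through the lug, 23 mm from the column's axis, goes the hex-headed stop screw, head down, its head 7 to 19 mm below the origin, set differently each time. At the start the head is 12 to 37 mm above the carriage's lug.
- crank_rest: fixed rest of the crank: grey base plate 76 x 76 x 10 mm, steel post 36 mm diameter to 30 mm height, on it a square peg 16 mm wide and 20 mm tall. Origin: centre of its underside; z up
- lift: fixed aluminium frame of the spindle lift: base plate 220 x 150 x 15 mm (60 mm towards -x and 160 mm towards +x of the origin), two 14 mm columns at y = +-45 mm, top plate 46 x 124 mm at 150 to 162 mm height. Origin: on the spindle's axis at table level; +x towards the board cradle, which reaches 193 mm out and is 112 mm wide
- spray_can: bystander: white spray bottle, 60 mm diameter, 170 mm high; origin under its centre
- solder_reel: bystander: grey reel, 60 mm diameter, 44 mm high; origin under its centre
- driver: bystander: black-handled screwdriver, 190 mm long, lying along its x; origin near its middle, at table level
- spare_collar: bystander: loose spare collar, 27 mm diameter, 12 mm high; origin under its centre
- parts_tray: bystander: black divided parts tray, 140 x 100 x 30 mm; origin under its centre
- spare_board: bystander: loose circuit board, 100 x 75 mm, 14 mm high with its connector; origin under its centre
- flux_jar: bystander: small amber jar with black cap, 48 mm diameter, 50 mm high; origin under its centre
Not all that is in view belongs to the job. Leave any orange or red look-alike of the crank alone.

How it is judged:
By the outcome, as a careful person would: the job done as asked, in the order asked, and still so for the second after the job is handed in, with the robot touching nothing.
It also fails if it takes over 72 s, if anything falls off the work surface, if the arm or the gripper's body presses on something with over 40 N, if the wrist force passes 120 N, or if a joint passes its speed limit or range.

### The arm

A 6-joint arm with a two-finger parallel gripper is mounted at the origin on the work surface. World frame = base frame: x ahead of the robot, y to its left, z up, the work surface at z = 0. Lengths are in m, angles in rad, forces in N, time in s.
With the tool pointing down it reaches from about 0.3 to 0.775 m from the base axis. Payload 14.6 kg.
Tool frame: the origin (TCP) lies midway between the tips of the shut fingers; the grasp point (between the pads) lies 19 mm behind it; z points along the fingers, y is the direction in which the jaws open and shut (so a half turn about z gives the same grasp; the last joint's range is limited). The gripper opens to 94 mm and grips with 3 to 60 N. Pads are 16 mm wide; open, the fingers measure 119 mm over their backs; the gripper's body (75 mm by 177 mm) begins 78 mm behind the grasp point.
Start: joints at [1.24, 0.3, 1.521, -0, 1.321, -0.067], TCP at [0.143, 0.531, 0.205] pointing down, gripper open.
Joint ranges: [-3.03, 3.03], [-0.79, 2.21], [0.23, 2.52], [-1.04, 4.18], [0, 3.07], [-2.55, 2.55]. Speed limits (rad/s): [2.22, 2.22, 2.57, 3.14, 3.14, 3.14].

### API

Orientations are given as a 3x3 rotation matrix whose columns are the frame's x, y, z axes.
In Python, from bench import bot gives the robot as it stands.
- The arm moves only by the tool servo_tool, never from a script. Its argument "motion" is a list of rows, each a list of 3 entries, a list of its own where there are three numbers: the shift along the tool's x, y, z in m, then the turn about the tool's z in degrees, then the closure, from 0 (fully open) to 1 (shut). In form: [[[tx, ty, tz], yaw, grip], ...]. A call has 1 to 10 rows; each row is the pose to reach, as a shift and turn from the pose commanded when the call began, along the tool's axes at that moment; what a row does not reach only later rows make up. A row lasts 1/12 s, in which the tool goes at most 41.7 mm and 7.16 degrees, less where a joint would pass 70% of its speed; a pose out of reach is approached as far as the arm can. A call with a gripper value outside its range is refused whole. The fingers move at their own pace and stop on an object; "squeeze" is the grip in N (left out, the last holds). Time passes only in rows, so rows that repeat a pose let the fingers close. It gives the time, the measured TCP pose, the force and the opening at its end, in the units of the state.
- bot.get_state(): the state, without advancing time (a new reading comes with each control period).
- bot.camera(name): name is "scene" or "top" or "wrist"; returns (picture, depth): 480x640x3 uint8, blue, green, red; 480x640 float32, m along the optical axis (not along the pixel's ray), 0 where there is no reading.
- bot.camera_info(name): a dict with "intrinsics" (3x3 intrinsics, pixels), "R" (3x3) and "t" (3): a world point X has camera coordinates R X + t; the wrist camera has in their place "T_tool_cam" (4x4, takes a point from camera to tool coordinates, whose origin is the TCP and whose axes are the flange's). Camera axes: x right, y down, z forward; pixel columns grow to the right and rows downward; lengths in m; the calibration is good to about 2 mm. A picture is of the moment at which its call begins: read the wrist's pose just before it. camera_info takes no time and is no camera call.
- bot.finish_job(): hands the job in, once; it reports no verdict.
Trained networks look in the newest picture that a camera, given by its name, has taken for a name from the list of things; names that differ only in an ending like _2 or _b are one class to them, and where a whole thing is asked for, a point or a joint stands for the part that bears it (a point fixed in the world has none). Each returns a list of dicts, best first, with "confidence" (0 to 1); they miss things now and then, are a little off and sometimes report something else, mostly with a low value. They report only what shows in the picture. A call takes as long as a camera call. They do not tell look-alikes from the thing itself.
- bot.look_for(thing, camera): "centre" ([column, row] in pixels, amid what is visible of it).
- bot.place_of(thing, camera): "centre" ([column, row] in pixels: a listed point, or the origin of a listed thing).
The state is a dict: "time": time; "q": joint angles; "joint_velocities": joint speeds; "joint_efforts": joint torques, N m; "position": TCP position; "tool_rot": TCP orientation; "contact_force": force on the tool from outside, world axes, zero at the start; "torque": the same for the moment, N m; "grip_width": opening from 0.0 (shut) to 1.0 (fully open).
Only numpy, scipy, OpenCV 4.12 (cv2) and the standard library are available. Lean on these libraries where they do the work, as an engineer would, in place of code of your own. Each camera call takes 0.05 s, during which the arm holds its last target.

## Working session

There is one attempt and no reset: what is moved stays moved. The work goes in short steps, Python scripts to look and compute and a tool call to move; the robot and the scene stay as the last step left them, time stands still between calls to the robot, and variables do not carry over. Pictures are saved under pics/ and viewed, and the job is handed in when it is done.

Besides the shell and the picture viewer there is one more tool, called after ">>>" as a command line: name --argument value ..., lists and objects as JSON in quotes. servo_tool: Moves the arm, as the interface text tells. Its arguments: {"type":"object","properties":{"motion":{"type":"array"},"squeeze":{"type":"number"}},"required":["motion"]}

```bash
mkdir -p pics; ls; python3 - <<'E'
from bench import bot
import cv2,numpy as np
np.set_printoptions(precision=4,suppress=True)
s=bot.get_state();print(s)
for c in("scene","top"):
    im,d=bot.camera(c);cv2.imwrite(f"pics/{c}0.png",im)
    i=bot.camera_info(c);print(c,i)
    for t in ["crank","crank_grip","spindle","carriage","collar","crank_rest","lift"]:
        print(t,[(np.round(r["centre"]).tolist(),round(r["confidence"],2)) for r in bot.place_of(t,c)][:4])
print(bot.camera_info("wrist"))
E
```

```text
pics
{'time': 0.0, 'q': array([ 1.2404,  0.3005,  1.5216, -0.    ,  1.3207, -0.0666]), 'joint_velocities': array([-0.0001,  0.0004,  0.0017, -0.0015,  0.0014,  0.001 ]), 'joint_efforts': array([  0.002 , -53.1808, -35.2742,   0.0709,   0.0244,  -0.0001]), 'position': array([0.1433, 0.5307, 0.2049]), 'tool_rot': array([[-0.9654,  0.2607, -0.0003],
       [ 0.2607,  0.9654, -0.0011],
       [ 0.    , -0.0011, -1.    ]]), 'contact_force': array([0.0686, 1.2063, 0.5826]), 'torque': array([ 0.0384, -0.0481, -0.0305]), 'grip_width': 0.9969983785282734}
scene {'intrinsics': array([[583.1966,   0.    , 328.5549],
       [  0.    , 583.1966, 234.9971],
       [  0.    ,   0.    ,   1.    ]]), 'R': array([[ 0.1317,  0.9913, -0.004 ],
       [ 0.6602, -0.0908, -0.7456],
       [-0.7394,  0.0955, -0.6664]]), 't': array([-0.0403, -0.2646,  1.705 ])}
crank [([207.0, 279.0], 0.92), ([175.0, 326.0], 0.9), ([137.0, 243.0], 0.74), ([270.0, 294.0], 0.67)]
crank_grip [([130.0, 210.0], 0.86), ([171.0, 330.0], 0.75), ([257.0, 257.0], 0.73), ([218.0, 221.0], 0.66)]
spindle [([361.0, 224.0], 0.72)]
carriage
[... 541 characters left out ...]
), ([380.0, 237.0], 0.59)]
crank_grip [([391.0, 251.0], 0.9), ([503.0, 325.0], 0.88), ([450.0, 188.0], 0.71), ([428.0, 303.0], 0.65)]
spindle [([370.0, 284.0], 0.69), ([307.0, 226.0], 0.57)]
carriage [([310.0, 234.0], 0.89)]
collar [([293.0, 231.0], 0.38)]
crank_rest [([460.0, 246.0], 0.69), ([431.0, 248.0], 0.55), ([306.0, 227.0], 0.55)]
lift [([311.0, 236.0], 0.63)]
{'intrinsics': array([[391.8696,   0.    , 311.6336],
       [  0.    , 391.8696, 232.9644],
       [  0.    ,   0.    ,   1.    ]]), 'T_tool_cam': array([[-0.    , -0.9617, -0.2742,  0.0796],
       [ 1.    ,  0.0003, -0.0011, -0.0003],
       [ 0.0011, -0.2742,  0.9617, -0.1795],
       [ 0.    ,  0.    ,  0.    ,  1.    ]])}
```

View pics/scene0.png

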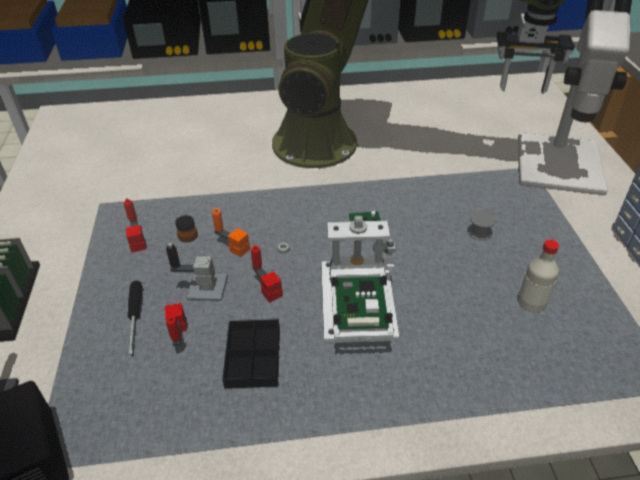

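View pics/top0.png

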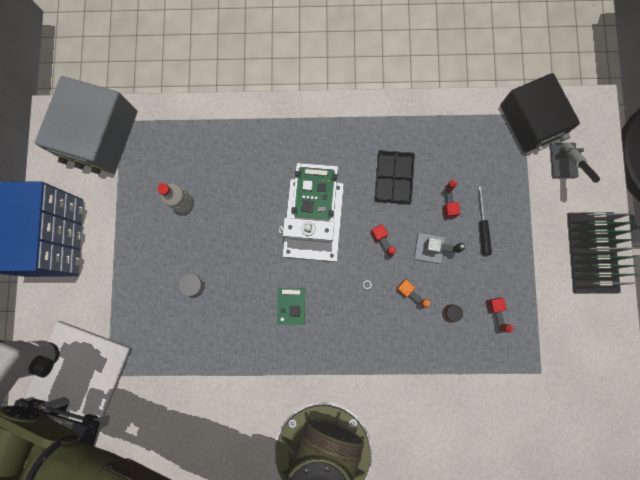

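```bash
cat > h.py <<'E'
from bench import bot
import cv2,numpy as np
np.set_printoptions(precision=4,suppress=True)
def ray(c,uv,st=None):
    i=bot.camera_info(c);K=np.array(i["intrinsics"]);d=np.linalg.inv(K)@[uv[0],uv[1],1]
    if c=="wrist":
        T=np.array(i["T_tool_cam"]);R=st["tool_rot"]
        return st["position"]+R@T[:3,3], R@T[:3,:3]@d
    R=np.array(i["R"]);t=np.array(i["t"]);return -R.T@t, R.T@d
def atz(c,uv,z,st=None):
    o,d=ray(c,uv,st);return o+d*(z-o[2])/d[2]
def atd(c,uv,dep,st=None):
    o,d=ray(c,uv,st);return o+d*dep
def tri(rs):
    A=np.zeros((3,3));b=np.zeros(3)
    for o,d in rs:
        d=d/np.linalg.norm(d);P=np.eye(3)-np.outer(d,d);A+=P;b+=P@o
    x=np.linalg.solve(A,b)
    return x,[np.linalg.norm((np.eye(3)-np.outer(d,d)/(d@d))@(x-o)) for o,d in rs]
def proj(c,X,st=None):
    i=bot.camera_info(c);K=np.array(i["intrinsics"])
    if c=="wrist":
        T=np.array(i["T_tool_cam"]);p=st["tool_rot"].T@(np.asarray(X)-st["position"]);p=T[:3,:3].T@(p-T[:3,3])
    else: p=np.array(i["R"])@X+i["t"]
    q=K@p;return q[:2]/q[2]
def cloud(c,dep,st=None):
    i=bot.camera_info(c);K=np.array(i["intrinsics"]);v,u=np.mgrid[:480,:640]
    d=np.stack([u,v,np.ones_like(u)],-1)@np.linalg.inv(K).T*dep[...,None]
    if c=="wrist":
        T=np.array(i["T_tool_cam"]);d=d@T[:3,:3].T+T[:3,3];return d@st["tool_rot"].T+st["position"]
    return (d-np.array(i["t"]))@np.array(i["R"])
E
python3 - <<'E'
from h import *
a,da=bot.camera("scene");b,db=bot.camera("top")
np.savez("d0.npz",a=a,da=da,b=b,db=db)
x=cv2.resize(a[190:340,110:310],None,fx=4,fy=4,interpolation=cv2.INTER_CUBIC)
cv2.imwrite("pics/sc_crop.png",x[:600,:800])
x=cv2.resize(b[150:300,270:470],None,fx=4,fy=4,interpolation=cv2.INTER_CUBIC)
cv2.imwrite("pics/top_crop.png",x[:600,:800])
E
```

```text
(no output)
```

View pics/sc_crop.png

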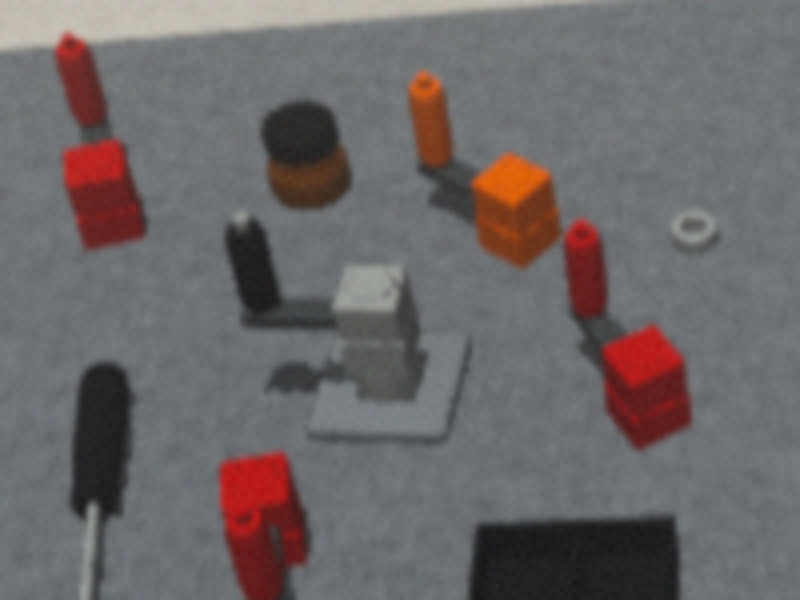

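View pics/top_crop.png

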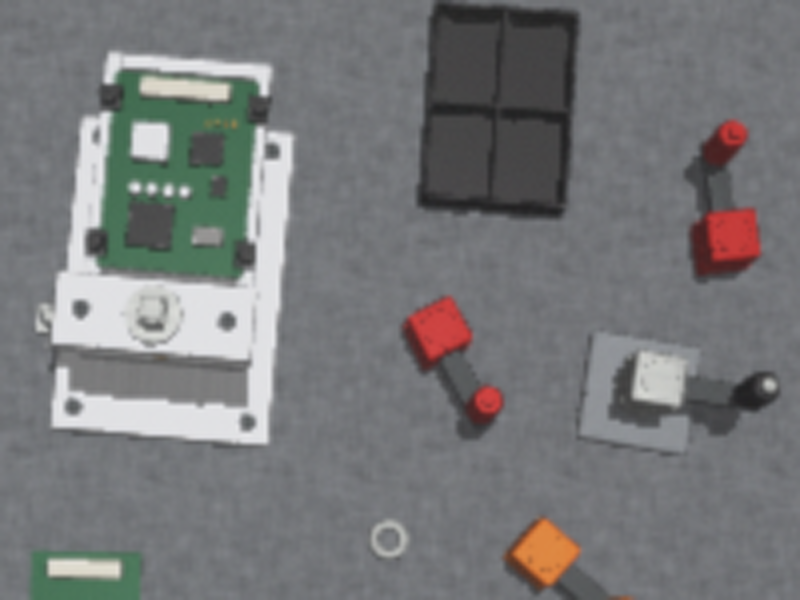

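```bash
python3 - <<'E'
from h import *
z=np.load("d0.npz");C=cloud("top",z["db"]);S=cloud("scene",z["da"])
for n,c in(("top",C),("scene",S)):
  def box(x0,x1,y0,y1,z0,z1):
    m=(c[...,0]>x0)&(c[...,0]<x1)&(c[...,1]>y0)&(c[...,1]<y1)&(c[...,2]>z0)&(c[...,2]<z1);return c[m]
  h0=atz("top",(434.25,245),.082);sp=atz("top",(308.2,227.5),.19);g=atz("top",(461.8,246.3),.122)
  print(n,"hub",h0,"spin",sp,"grip",g)
  p=box(h0[0]-.03,h0[0]+.03,h0[1]-.03,h0[1]+.03,.072,.095)
  print("hubtop",len(p),np.median(p[:,2]) , (p.min(0)+p.max(0))/2,p.min(0),p.max(0))
  if len(p)>5: print(cv2.minAreaRect((p[:,:2]*1000).astype(np.float32)))
  p=box(sp[0]-.06,sp[0]+.06,sp[1]-.09,sp[1]+.09,.155,.169)
  print("plate",len(p),np.median(p[:,2]),cv2.minAreaRect((p[:,:2]*1000).astype(np.float32)))
  p=box(sp[0]-.03,sp[0]+.03,sp[1]-.03,sp[1]+.03,.18,.2)
  print("spin",len(p),p.mean(0) if len(p) else 0)
  p=box(g[0]-.03,g[0]+.03,g[1]-.03,g[1]+.03,.1,.14)
  print("grip",len(p),p.mean(0) if len(p) else 0, p[:,2].max() if len(p) else 0)
print(tri([ray("top",(434.25,245)),ray("scene",(110+372/4,190+287/4))]))
print(tri([ray("top",(308.2,227.5)),ray("scene",(358.5,222))]))
E
```

```text
top hub [ 0.5336 -0.2934  0.082 ] spin [0.5661 0.0269 0.19  ] grip [ 0.5243 -0.3542  0.122 ]
hubtop 178 0.08135725143035437 [ 0.5351 -0.2937  0.0807] [ 0.5177 -0.3123  0.0725] [ 0.5524 -0.2751  0.0889]
((535.1919555664062, -293.38177490234375), (33.810523986816406, 34.56865692138672), 80.6702651977539)
plate 801 0.16225972134206082 ((568.2660522460938, 29.382003784179688), (123.86134338378906, 47.267032623291016), 84.28631591796875)
spin 48 [0.5672 0.0295 0.1883]
grip 64 [ 0.5238 -0.3504  0.117 ] 0.12809943703702523
scene hub [ 0.5336 -0.2934  0.082 ] spin [0.5661 0.0269 0.19  ] grip [ 0.5243 -0.3542  0.122 ]
hubtop 253 0.08374323178783022 [ 0.5383 -0.2982  0.0804] [ 0.519  -0.3166  0.072 ] [ 0.5577 -0.2797  0.0888]
((539.0867309570312, -297.2767333984375), (34.58961486816406, 35.33041763305664), 79.19129180908203)
plate 909 0.16442013653173207 ((570.5639038085938, 25.221263885498047), (124.17478942871094, 52.904239654541016), 85.12059020996094)
spin 80 [0.5723 0.0246 0.1886]
grip 139 [ 0.5313 -0.3561  0.1161] 0.13333517526063993
(array([ 0.5341, -0.2956,  0.0783]), [np.float64(0.0014688393849865969), np.float64(0.001468839384986817)])
(array([0.5678, 0.027 , 0.1796]), [np.float64(0.0005385473725011369), np.float64(0.0005385473725010996)])
```

>>> servo_tool --motion '[[[0,0,-0.04],0,0],[[-0.02,-0.02,-0.08],7,0],[[-0.05,-0.04,-0.095],14,0],[[-0.08,-0.06,-0.095],21,0],[[-0.11,-0.08,-0.095],28,0],[[-0.14,-0.1,-0.095],35,0],[[-0.17,-0.12,-0.095],42,0],[[-0.2,-0.14,-0.095],49,0],[[-0.23,-0.16,-0.095],56,0],[[-0.26,-0.18,-0.095],63,0]]'

```text
time: 1.73
position: [0.3483, 0.2879, 0.3007]
tool_rot: [[-0.2, 0.98, 0.0], [0.98, 0.2, 0.0], [0.0, 0.001, -1.0]]
contact_force: [0.6, 0.9, 0.7]
grip_width: 1.002
```

```bash
cat > to.py <<'E'
import sys
from h import *
s=bot.get_state();R=s["tool_rot"]
print("t",s["time"],"p",s["position"],"yawY deg",np.degrees(np.arctan2(R[1,1],R[0,1])),"F",s["contact_force"],"T",s["torque"],"w",s["grip_width"],"q",s["q"],"tilt",R[2,0],R[2,1])
if len(sys.argv)>3:
    print("shift",R.T@(np.array([float(a) for a in sys.argv[1:4]])-s["position"]))
E
python3 to.py 0.567 0.028 0.30
```

```text
t 1.7333 p [0.3483 0.2879 0.3007] yawY deg 11.545567952047929 F [0.5797 0.9261 0.7484] T [-0.0399 -0.0008 -0.0064] w 1.0015417101740298 q [0.6096 0.0164 1.6287 0.0001 1.4959 0.4081] tilt 0.00029063012925551693 0.0005258616846278077
shift [-0.2984  0.1623  0.0007]
```

>>> servo_tool --motion '[[[-0.035,0.02,0],5,0],[[-0.07,0.04,0],10,0],[[-0.105,0.06,0],15,0],[[-0.14,0.08,0],21,0],[[-0.175,0.1,0],21,0],[[-0.21,0.12,0],21,0],[[-0.245,0.14,0],21,0],[[-0.28,0.155,0],21,0],[[-0.297,0.162,0],21,0],[[-0.297,0.162,0],21,0]]'

```text
time: 2.57
position: [0.5685, 0.029, 0.2995]
tool_rot: [[0.162, 0.987, -0.001], [0.987, -0.162, -0.0], [-0.001, -0.001, -1.0]]
contact_force: [0.1, -0.1, -0.4]
grip_width: 1.001
```

```bash
python3 to.py; python3 - <<'E'
from h import *
s=bot.get_state();a,d=bot.camera("wrist");cv2.imwrite("pics/w1.png",a);np.savez("w1.npz",a=a,d=d,p=s["position"],R=s["tool_rot"])
for t in ["spindle","collar","carriage"]:
    print(t,[(np.round(r["centre"],1).tolist(),round(r["confidence"],2)) for r in bot.place_of(t,"wrist")][:3])
E
```

```text
t 2.5667 p [0.5685 0.029  0.2995] yawY deg -9.318115976165616 F [ 0.1259 -0.0645 -0.3923] T [-0.0809  0.0546 -0.019 ] w 1.001261710640548 q [-0.0132  0.2935  1.3138 -0.0004  1.5356  0.1494] tilt -0.0006001680622699676 -0.0011623522942764161
spindle [([315.9, 226.3], 0.87)]
collar []
carriage []
```

View pics/w1.png

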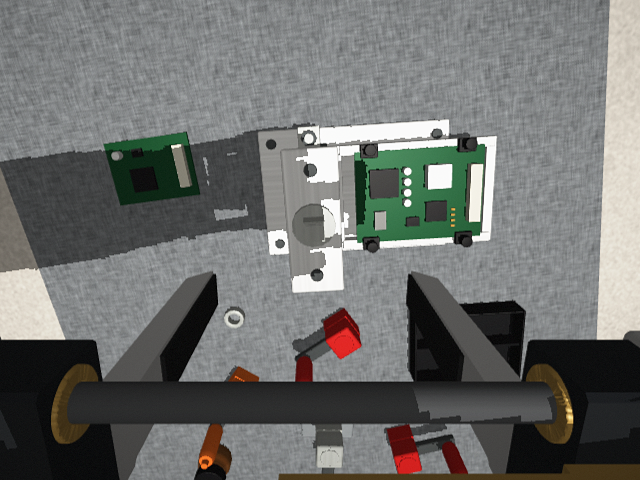

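```bash
python3 - <<'E'
from h import *
z=np.load("w1.npz");a=z["a"];st=dict(position=z["p"],tool_rot=z["R"])
x=a[120:300,240:400];x=cv2.convertScaleAbs(x,alpha=1.3)
cv2.imwrite("pics/w1c.png",cv2.resize(x,None,fx=3.3,fy=3.3,interpolation=cv2.INTER_CUBIC))
C=cloud("wrist",z["d"],st);sp=np.array([.567,.028])
r=np.hypot(C[...,0]-sp[0],C[...,1]-sp[1])
for lo,hi,rr in((.183,.2,.03),(.165,.18,.03),(.156,.1648,.1)):
    m=(C[...,2]>lo)&(C[...,2]<hi)&(r<rr);p=C[m]
    v,u=np.nonzero(m);print(len(p),p.mean(0),p.min(0),p.max(0),u.mean(),v.mean(),u.min(),u.max(),v.min(),v.max(),cv2.minAreaRect((p[:,:2]*1000).astype(np.float32)))
E
```

```text
439 [0.5697 0.0274 0.1891] [0.5612 0.0176 0.1833] [0.5783 0.0351 0.1921] 313.2687927107061 230.33257403189066 303 324 220 241 ((569.5892944335938, 26.35886001586914), (16.547372817993164, 15.932657241821289), 84.25646209716797)
1018 [0.57   0.0291 0.1704] [0.552  0.0087 0.1651] [0.5874 0.0462 0.1798] 313.17092337917484 222.07269155206288 292 335 199 246 ((569.5490112304688, 26.68549346923828), (35.32289123535156, 35.17854309082031), 20.130741119384766)
6126 [0.5702 0.0312 0.1622] [ 0.5413 -0.037   0.1565] [0.598  0.0899 0.1648] 312.9103819784525 215.78370878223964 280 343 146 291 ((569.630859375, 26.403385162353516), (123.72110748291016, 46.11082077026367), 84.33309173583984)
```

View pics/w1c.png

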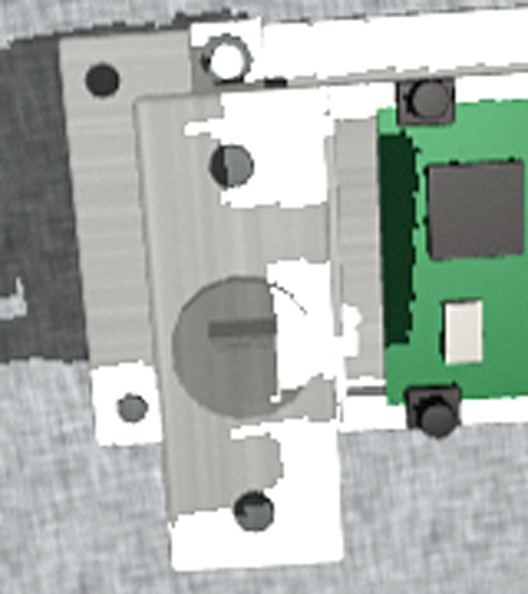

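>>> servo_tool --motion '[[[-0.03,0,0],0,0],[[-0.07,0,0],0,0],[[-0.11,0.005,0.01],0,0],[[-0.15,0.01,0.03],0,0],[[-0.19,0.014,0.05],0,0],[[-0.23,0.019,0.07],0,0],[[-0.27,0.019,0.08],0,0],[[-0.3,0.019,0.08],0,0],[[-0.323,0.019,0.08],0,0],[[-0.323,0.019,0.08],0,0]]'

```text
time: 3.6
position: [0.5338, -0.2925, 0.2202]
tool_rot: [[0.161, 0.987, -0.0], [0.987, -0.161, -0.0], [-0.0, -0.0, -1.0]]
contact_force: [0.2, 1.1, -0.2]
grip_width: 1.002
```

```bash
python3 to.py; python3 - <<'E'
from h import *
s=bot.get_state();a,d=bot.camera("wrist");cv2.imwrite("pics/w2.png",a);np.savez("w2.npz",a=a,d=d,p=s["position"],R=s["tool_rot"])
for t in ["crank","crank_grip","crank_rest"]:
    print(t,[(np.round(r["centre"],1).tolist(),round(r["confidence"],2)) for r in bot.place_of(t,"wrist")][:3])
C=cloud("wrist",d,s);sp=np.array([.535,-.2935])
r=np.hypot(C[...,0]-sp[0],C[...,1]-sp[1])
for lo,hi,rr in((.073,.095,.035),(.1,.14,.09),(.006,.014,.08),(.05,.0655,.05)):
    m=(C[...,2]>lo)&(C[...,2]<hi)&(r<rr);p=C[m]
    if len(p)<5: print(len(p));continue
    v,u=np.nonzero(m);print(len(p),p.mean(0),np.median(p[:,2]),p.min(0),p.max(0),u.mean(),v.mean(),cv2.minAreaRect((p[:,:2]*1000).astype(np.float32)))
E
```

```text
t 3.6 p [ 0.5338 -0.2925  0.2202] yawY deg -9.258844632404779 F [ 0.1645  1.1475 -0.2283] T [-0.0879  0.0346 -0.0338] w 1.0017181213364403 q [-0.5612  0.4222  1.3216 -0.0005  1.398  -0.3995] tilt -0.0004187002275267431 -0.00035567765953875384
crank [([336.5, 56.2], 0.82), ([207.0, 359.5], 0.81), ([315.0, 209.9], 0.75)]
crank_grip [([141.5, 216.1], 0.85), ([503.0, 250.0], 0.69), ([313.5, 302.3], 0.68)]
crank_rest [([313.1, 205.8], 0.82)]
1612 [ 0.5376 -0.296   0.0819] 0.08219314736039582 [ 0.5187 -0.3156  0.073 ] [ 0.5564 -0.2782  0.0851] 316.5241935483871 223.02977667493798 ((537.7740478515625, -297.30609130859375), (34.280181884765625, 33.6722412109375), 80.37702941894531)
674 [ 0.5272 -0.3521  0.1176] 0.1201757883908934 [ 0.5167 -0.3643  0.1002] [ 0.5369 -0.3457  0.1299] 315.27299703264094 304.620178041543 ((526.7007446289062, -355.052001953125), (19.986392974853516, 18.361501693725586), 6.38963508605957)
3475 [ 0.5384 -0.2888  0.0101] 0.010137332767919227 [ 0.4943 -0.3403  0.0061] [ 0.5805 -0.2543  0.0139] 315.256690647482 198.0906474820144 ((537.728515625, -297.1477355957031), (75.70488739013672, 75.54722595214844), 79.67347717285156)
555 [ 0.5335 -0.3188  0.0624] 0.06384089912262031 [ 0.5218 -0.3434  0.0503] [ 0.5567 -0.2776  0.0655] 315.7189189189189 242.36936936936937 ((534.7731323242188, -311.7168884277344), (63.66322326660156, 33.192893981933594), 79.64604187011719)
```

View pics/w2.png

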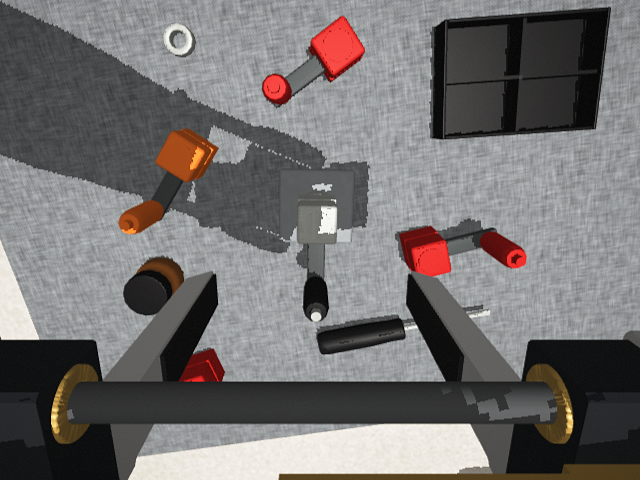

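>>> servo_tool --motion '[[[-0.004,0.0046,0.02],0.8,0.3],[[-0.004,0.0046,0.05],0.8,0.36],[[-0.004,0.0046,0.08],0.8,0.36],[[-0.004,0.0046,0.1],0.8,0.36],[[-0.004,0.0046,0.12],0.8,0.36],[[-0.004,0.0046,0.135],0.8,0.36],[[-0.004,0.0046,0.15],0.8,0.36],[[-0.004,0.0046,0.16],0.8,0.36],[[-0.004,0.0046,0.168],0.8,0.36],[[-0.004,0.0046,0.17],0.8,0.36]]' --squeeze 6

```text
time: 4.63
position: [0.5387, -0.2935, 0.0496]
tool_rot: [[0.171, 0.985, -0.001], [0.985, -0.171, 0.001], [0.0, -0.001, -1.0]]
contact_force: [-0.2, 0.2, 0.4]
grip_width: 0.64
```

```bash
python3 to.py; python3 - <<'E'
from h import *
s=bot.get_state();a,d=bot.camera("wrist");cv2.imwrite("pics/w3.png",a);np.savez("w3.npz",a=a,d=d,p=s["position"],R=s["tool_rot"])
C=cloud("wrist",d,s);sp=np.array([.5377,-.297])
r=np.hypot(C[...,0]-sp[0],C[...,1]-sp[1])
for lo,hi,rr in((.079,.086,.03),):
    m=(C[...,2]>lo)&(C[...,2]<hi)&(r<rr);p=C[m]
    print(len(p),cv2.minAreaRect((p[:,:2]*1000).astype(np.float32)))
E
```

```text
t 4.6333 p [ 0.5387 -0.2935  0.0496] yawY deg -9.850795275397656 F [-0.2054  0.2473  0.4403] T [-0.0492  0.092   0.0072] w 0.6401818866818297 q [-0.5586  0.6009  1.471   0.      1.0707 -0.3866] tilt 0.0004218177326543164 -0.0009824905671329323
5779 ((531.16845703125, -295.8231506347656), (34.65714645385742, 46.63890075683594), 79.14483642578125)
```

View pics/w3.png

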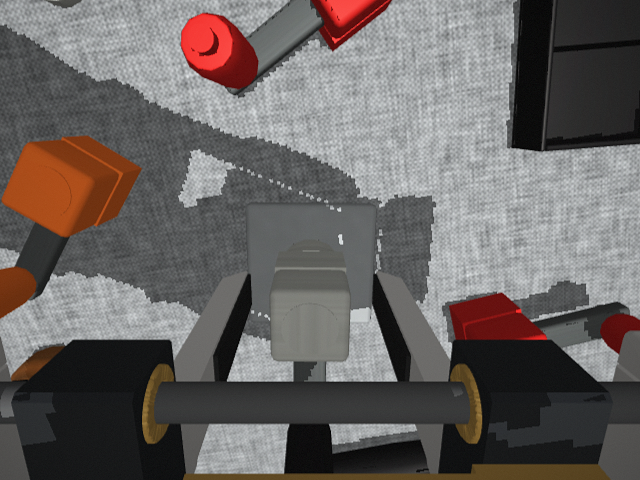

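```bash
python3 to.py; python3 - <<'E'
from h import *
z=np.load("w3.npz");s=bot.get_state();d=z["d"]
C=cloud("wrist",d,s)
M=np.zeros((480,640),bool);M[275:372,262:360]=1
m=M&(C[...,2]>.079)&(C[...,2]<.086);p=C[m];v,u=np.nonzero(m)
print(len(p),p[:,2].mean(),cv2.minAreaRect((p[:,:2]*1000).astype(np.float32)),u.min(),u.max(),v.min(),v.max())
loc=(p-s["position"])@s["tool_rot"];print("in tool",(loc.min(0)+loc.max(0))/2,loc.min(0),loc.max(0))
E
```

```text
t 4.6833 p [ 0.5388 -0.2938  0.05  ] yawY deg -9.867182684470345 F [ 0.4131 -0.7897  0.0448] T [-0.0506  0.0543  0.0342] w 0.6402217590203959 q [-0.5589  0.6006  1.4706  0.      1.0712 -0.3867] tilt 0.00028174579504444713 -0.0006511155651377869
5759 0.08253852067447474 ((537.363037109375, -297.26348876953125), (34.7067756652832, 34.06806564331055), 79.55999755859375) 269 350 286 360
in tool [-0.0036 -0.0008 -0.032 ] [-0.021  -0.0179 -0.035 ] [ 0.0137  0.0163 -0.029 ]
```

>>> servo_tool --motion '[[[-0.0036,-0.001,0],0.4,0.36],[[-0.0036,-0.001,0],0.4,0.36],[[-0.0036,-0.001,0],0.4,0.36],[[-0.0036,-0.001,0],0.4,0.7],[[-0.0036,-0.001,0],0.4,0.8],[[-0.0036,-0.001,0],0.4,0.8],[[-0.0036,-0.001,0],0.4,0.8]]' --squeeze 6

```text
time: 5.27
position: [0.5371, -0.2979, 0.0506]
tool_rot: [[0.179, 0.984, 0.0], [0.984, -0.179, -0.0], [-0.0, 0.0, -1.0]]
contact_force: [-0.1, 0.5, -0.2]
grip_width: 0.397
```

```bash
python3 to.py
```

```text
t 5.2667 p [ 0.5371 -0.2979  0.0506] yawY deg -10.313634534399505 F [-0.0669  0.524  -0.2021] T [-0.045   0.0689  0.0383] w 0.39668259114620824 q [-0.566   0.6004  1.4693 -0.      1.0717 -0.386 ] tilt -6.653128916111553e-05 0.0001300310941133282
```

>>> servo_tool --motion '[[[0,0,0],0,0.8],[[0,0,0],0,0.8],[[0,0,0],0,0.8],[[0,0,0],0,0.8]]'

```text
time: 5.6
position: [0.5371, -0.2978, 0.0505]
tool_rot: [[0.179, 0.984, 0.0], [0.984, -0.179, -0.0], [-0.0, 0.0, -1.0]]
contact_force: [-0.5, 0.2, 2.2]
grip_width: 0.363
```

```bash
python3 to.py
```

```text
t 5.6 p [ 0.5371 -0.2978  0.0505] yawY deg -10.3125726009691 F [-0.5228  0.2058  2.2159] T [-0.1025  0.0894 -0.0319] w 0.3628941928463645 q [-0.566   0.6005  1.4693  0.      1.0717 -0.386 ] tilt -1.7799422466342274e-05 7.595021769270467e-05
```

Gripped at 34 mm with no lateral force. Squeeze harder, then lift off the peg.

>>> servo_tool --motion '[[[0,0,0],0,0.9],[[0,0,0],0,0.9],[[0,0,0],0,0.9],[[0,0,-0.003],0,0.9],[[0,0,-0.007],0,0.9],[[0,0,-0.012],0,0.9],[[0,0,-0.018],0,0.9],[[0,0,-0.026],0,0.9],[[0,0,-0.036],0,0.9],[[0,0,-0.048],0,0.9]]' --squeeze 40

```text
time: 6.43
position: [0.5369, -0.2978, 0.0994]
tool_rot: [[0.179, 0.984, -0.0], [0.984, -0.179, 0.0], [0.0, -0.0, -1.0]]
contact_force: [0.5, -0.4, -2.9]
grip_width: 0.361
```

```bash
python3 to.py 0.5696 0.0264 0.24
```

```text
t 6.4333 p [ 0.5369 -0.2978  0.0994] yawY deg -10.314996691436479 F [ 0.5368 -0.4193 -2.874 ] T [-0.0764  0.0512 -0.0159] w 0.3611090610507229 q [-0.566   0.5407  1.4376 -0.      1.1637 -0.386 ] tilt 0.0001343050804341696 -0.0003377133024039576
shift [ 0.3248 -0.026  -0.1406]
```

>>> servo_tool --motion '[[[0,0,-0.03],0,0.9],[[0,0,-0.07],0,0.9],[[0.015,-0.001,-0.105],-1,0.9],[[0.05,-0.004,-0.13],-2,0.9],[[0.09,-0.007,-0.136],-3,0.9],[[0.13,-0.01,-0.136],-4,0.9],[[0.17,-0.014,-0.136],-4.6,0.9],[[0.21,-0.017,-0.136],-4.6,0.9],[[0.25,-0.02,-0.136],-4.6,0.9],[[0.28,-0.022,-0.136],-4.6,0.9]]'

```text
time: 7.27
position: [0.5654, -0.0155, 0.2359]
tool_rot: [[0.098, 0.995, 0.001], [0.995, -0.098, 0.0], [0.0, 0.001, -1.0]]
contact_force: [0.4, 0.1, -3.7]
grip_width: 0.361
```

>>> servo_tool --motion '[[[0.02,-0.002,0],0,0.9],[[0.035,-0.003,0],0,0.9],[[0.042,-0.004,0],0,0.9],[[0.044,-0.0005,0],0,0.9],[[0.044,-0.0005,0],0,0.9]]'

```text
time: 7.68
position: [0.5699, 0.0251, 0.235]
tool_rot: [[0.099, 0.995, 0.001], [0.995, -0.099, -0.0], [-0.0, 0.001, -1.0]]
contact_force: [-0.4, 0.3, -2.7]
grip_width: 0.36
```

```bash
python3 to.py 0.5695 0.026 0.235;python3 - <<'E'
from h import *
s=bot.get_state();a,d=bot.camera("wrist");cv2.imwrite("pics/w4.png",a);np.savez("w4.npz",a=a,d=d,p=s["position"],R=s["tool_rot"])
E
```

```text
t 7.6833 p [0.5699 0.0251 0.235 ] yawY deg -5.703353075400066 F [-0.3708  0.2858 -2.7441] T [-0.0477  0.0633  0.0279] w 0.35996570405494605 q [-0.02    0.3248  1.4197 -0.0002  1.3964  0.0795] tilt -0.0001195814428718944 0.0007032456808710966
shift [ 0.0008 -0.0004 -0.    ]
```

View pics/w4.png

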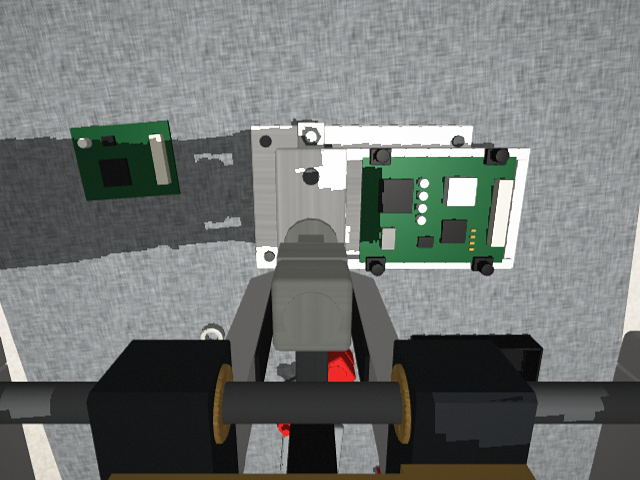

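```bash
python3 - <<'E'
from h import *
z=np.load("w4.npz");s=dict(position=z["p"],tool_rot=z["R"]);C=cloud("wrist",z["d"],s)
M=np.zeros((480,640),bool);M[260:372,262:362]=1
m=M&(np.abs(C[...,2]-(.235-.0205+.052))<.004);p=C[m]
print("hub",len(p),p[:,2].mean(),cv2.minAreaRect((p[:,:2]*1000).astype(np.float32)))
M[:]=0;M[120:300,230:400]=1
m=M&(np.abs(C[...,2]-.162)<.0025);p=C[m]
r=cv2.minAreaRect((p[:,:2]*1000).astype(np.float32));print("plate",len(p),p[:,2].mean(),r)
m=M&(np.abs(C[...,2]-.170)<.003)&(np.hypot(C[...,0]-.5696,C[...,1]-.0265)<.025);p=C[m]
A=np.c_[2*p[:,:2],np.ones(len(p))]
print("shoulder",len(p),p.min(0),p.max(0))
# plate +y edge and side edges in lift frame
a=np.radians(-5.67);u=np.array([np.cos(a),np.sin(a)]);w=np.array([-np.sin(a),np.cos(a)])
m=M&(np.abs(C[...,2]-.162)<.0025);p=C[m][:,:2]-[.5696,.0265]
print("x range",np.percentile(p@u,[.3,99.7]),"ymax",np.percentile(p@w,[99.7,99.95]))
q=C[M&(np.abs(C[...,2]-.170)<.003)][:,:2]-[.5696,.0265];q=q[np.hypot(*q.T)<.023];print("sh x",np.percentile(q@u,[.5,99.5]),"y",np.percentile(q@w,[.5,99.5]))
E
```

```text
hub 6179 0.266622904087662 ((569.9828491210938, 25.968730926513672), (34.48338317871094, 41.66007995605469), 83.8060073852539)
plate 5337 0.162157593317249 ((572.21923828125, 53.554866790771484), (68.980712890625, 46.075599670410156), 84.3601303100586)
shoulder 792 [0.5526 0.0275 0.167 ] [0.587  0.0445 0.1729]
x range [-0.0229  0.0228] ymax [0.0616 0.0617]
sh x [-0.0167  0.0165] y [0.0027 0.0176]
```

>>> servo_tool --motion '[[[0.0006,-0.0004,0.008],0,0.9],[[0.0006,-0.0004,0.016],0,0.9],[[0.0006,-0.0004,0.02],0,0.9],[[0.0006,-0.0004,0.022],0,0.9],[[0.0006,-0.0004,0.022],0,0.9],[[0.0006,-0.0004,0.022],0,0.9]]'

```text
time: 8.23
position: [0.5691, 0.0259, 0.2125]
tool_rot: [[0.1, 0.995, -0.0], [0.995, -0.1, -0.0], [-0.0, -0.0, -1.0]]
contact_force: [0.7, -0.1, -3.6]
grip_width: 0.357
```

>>> servo_tool --motion '[[[0,0,0.001],0,0.9],[[0,0,0.002],0,0.9],[[0,0,0.003],0,0.9],[[0,0,0.004],0,0.9]]'

```text
time: 8.57
position: [0.5691, 0.0261, 0.2084]
tool_rot: [[0.1, 0.995, 0.0], [0.995, -0.1, -0.0], [0.0, 0.0, -1.0]]
contact_force: [0.6, -0.4, -4.0]
grip_width: 0.359
```

```bash
python3 to.py 0.5696 0.0257 0.1905
```

```text
t 8.5667 p [0.5691 0.0261 0.2084] yawY deg -5.710757236797735 F [ 0.6421 -0.4028 -4.041 ] T [-0.024   0.0323  0.009 ] w 0.3587115765286594 q [-0.0185  0.3416  1.4592 -0.      1.3407  0.0811] tilt 5.891338819887342e-06 0.00011497383991325062
shift [-0.0003  0.0005  0.0179]
```

>>> servo_tool --motion '[[[-0.0002,0.0004,0.001],0,0.9],[[-0.0002,0.0004,0.002],0,0.9],[[-0.0002,0.0004,0.003],0,0.9],[[-0.0002,0.0004,0.004],0,0.9]]'

```text
time: 8.9
position: [0.5695, 0.0258, 0.2043]
tool_rot: [[0.1, 0.995, -0.0], [0.995, -0.1, 0.0], [0.0, -0.0, -1.0]]
contact_force: [-0.5, 0.4, -4.0]
grip_width: 0.357
```

>>> servo_tool --motion '[[[0,0,0.001],0,0.9],[[0,0,0.002],0,0.9],[[0,0,0.003],0,0.9]]'

```text
time: 9.15
position: [0.5695, 0.0258, 0.2013]
tool_rot: [[0.1, 0.995, -0.0], [0.995, -0.1, 0.0], [0.0, -0.0, -1.0]]
contact_force: [0.3, -0.6, -3.5]
grip_width: 0.358
```

```bash
python3 to.py 0.5696 0.0257 0.1905
```

```text
t 9.15 p [0.5695 0.0258 0.2013] yawY deg -5.715230875646942 F [ 0.2571 -0.5662 -3.4549] T [-0.0945  0.1058 -0.004 ] w 0.35776925986530395 q [-0.019   0.3479  1.4675  0.      1.3263  0.0808] tilt 1.313419666962037e-07 -4.900660822177579e-06
shift [-0.0001  0.0001  0.0108]
```

>>> servo_tool --motion '[[[0,0,0.0012],0,0.9],[[0,0,0.0024],0,0.9],[[0,0,0.0036],0,0.9],[[0,0,0.0048],0,0.9],[[0,0,0.006],0,0.9]]'

```text
time: 9.57
position: [0.5695, 0.0258, 0.1953]
tool_rot: [[0.1, 0.995, 0.0], [0.995, -0.1, 0.0], [0.0, 0.0, -1.0]]
contact_force: [0.4, -0.1, -3.4]
grip_width: 0.359
```

>>> servo_tool --motion '[[[0,0,0.001],0,0.9],[[0,0,0.002],0,0.9],[[0,0,0.003],0,0.9]]'

```text
time: 9.82
position: [0.5695, 0.0258, 0.1924]
tool_rot: [[0.1, 0.995, 0.0], [0.995, -0.1, -0.0], [-0.0, 0.0, -1.0]]
contact_force: [-0.0, -0.2, -4.3]
grip_width: 0.352
```

>>> servo_tool --motion '[[[0,0,0.0005],0,0.9],[[0,0,0.001],0,0.9]]'

```text
time: 9.98
position: [0.5695, 0.0258, 0.1914]
tool_rot: [[0.1, 0.995, -0.0], [0.995, -0.1, 0.0], [0.0, -0.0, -1.0]]
contact_force: [0.7, -0.1, -4.0]
grip_width: 0.358
```

>>> servo_tool --motion '[[[0,0,0.0004],0,0.9],[[0,0,0.0008],0,0.9]]'

```text
time: 10.15
position: [0.5695, 0.0258, 0.1907]
tool_rot: [[0.1, 0.995, 0.0], [0.995, -0.1, -0.0], [-0.0, 0.0, -1.0]]
contact_force: [-0.4, -0.6, -3.6]
grip_width: 0.356
```

>>> servo_tool --motion '[[[0,0,0.0004],0,0.9],[[0,0,0.0004],0,0.9]]'

```text
time: 10.32
position: [0.5695, 0.0258, 0.1905]
tool_rot: [[0.1, 0.995, 0.0], [0.995, -0.1, -0.0], [0.0, 0.0, -1.0]]
contact_force: [-1.4, 0.3, -0.6]
grip_width: 0.356
```

>>> servo_tool --motion '[[[0,0,0.0004],0,0.9],[[0,0,0.0004],0,0.9]]'

```text
time: 10.48
position: [0.5695, 0.0258, 0.1904]
tool_rot: [[0.1, 0.995, 0.001], [0.995, -0.1, -0.0], [0.0, 0.001, -1.0]]
contact_force: [-2.8, 0.3, 4.1]
grip_width: 0.359
```

>>> servo_tool --motion '[[[0,0,0.0003],0,0.9],[[0,0,0.0003],0,0.9]]'

```text
time: 10.65
position: [0.5696, 0.0258, 0.1904]
tool_rot: [[0.1, 0.995, 0.001], [0.995, -0.1, -0.0], [0.0, 0.001, -1.0]]
contact_force: [-4.4, 0.4, 7.3]
grip_width: 0.359
```

>>> servo_tool --motion '[[[0,0,-0.0004],0,0.45],[[0,0,-0.0004],0,0.45],[[0,0,-0.0004],0,0.45],[[0,0,-0.0004],0,0.45],[[0,0,-0.0004],0,0.45],[[0,0,-0.0004],0,0.45]]'

```text
time: 11.15
position: [0.5695, 0.0258, 0.1898]
tool_rot: [[0.1, 0.995, -0.0], [0.995, -0.1, -0.0], [-0.0, -0.0, -1.0]]
contact_force: [0.2, -0.6, -0.2]
grip_width: 0.554
```

```bash
python3 to.py
```

```text
t 11.15 p [0.5695 0.0258 0.1898] yawY deg -5.715256319069281 F [ 0.2409 -0.5639 -0.2   ] T [0.0173 0.0225 0.0126] w 0.5541005518012817 q [-0.019   0.3572  1.4822 -0.      1.3024  0.0808] tilt -2.5583286496546476e-05 -0.00010128326032550658
```

>>> servo_tool --motion '[[[0,0,-0.01],0,0.45],[[0,0,-0.025],0,0.45],[[0,0,-0.036],0,0.45],[[-0.01,0,-0.036],0,0.45],[[-0.025,0,-0.036],0,0.45],[[-0.04,0,-0.036],0,0.45],[[-0.053,0,-0.036],0,0.45],[[-0.0595,0,-0.036],0,0.45],[[-0.0595,0,-0.036],0,0.45],[[-0.0595,0,-0.036],0,0.45]]'

```text
time: 11.98
position: [0.5635, -0.0336, 0.2258]
tool_rot: [[0.1, 0.995, -0.0], [0.995, -0.1, 0.0], [0.0, -0.0, -1.0]]
contact_force: [1.1, -0.7, -0.4]
grip_width: 0.548
```

```bash
python3 to.py; python3 - <<'E'
from h import *
s=bot.get_state();a,d=bot.camera("wrist");cv2.imwrite("pics/w5.png",a);np.savez("w5.npz",a=a,d=d,p=s["position"],R=s["tool_rot"])
C=cloud("wrist",d,s)
M=np.hypot(C[...,0]-.5696,C[...,1]-.0264)<.03
m=M&(np.abs(C[...,2]-.222)<.006);p=C[m]
print("hub",len(p),np.median(p[:,2]),cv2.minAreaRect((p[:,:2]*1000).astype(np.float32)))
b,db=bot.camera("scene");cv2.imwrite("pics/s5.png",cv2.resize(b[150:350,260:460],None,fx=3,fy=3,interpolation=cv2.INTER_CUBIC))
E
```

```text
t 11.9833 p [ 0.5635 -0.0336  0.2258] yawY deg -5.755216583587758 F [ 1.1207 -0.723  -0.4129] T [-0.0404  0.0591 -0.0384] w 0.5478542716816432 q [-0.1245  0.3178  1.45    0.0001  1.374  -0.024 ] tilt 0.0001378416276392427 -0.0001633976071964015
hub 5220 0.22220468331042947 ((569.6074829101562, 25.989437103271484), (33.770057678222656, 34.098384857177734), 84.18840789794922)
```

View pics/w5.png

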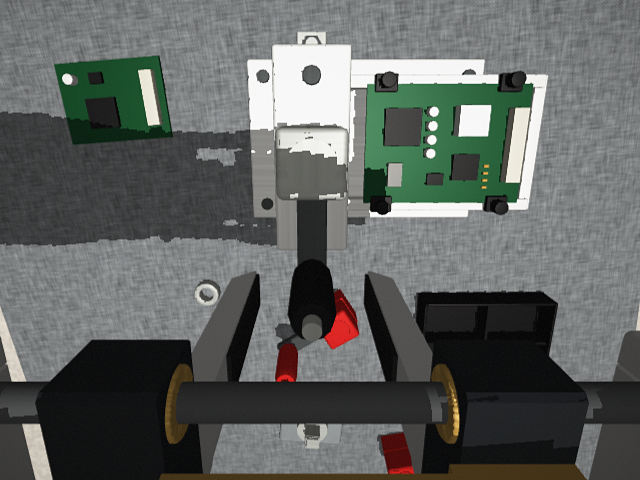

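View pics/s5.png

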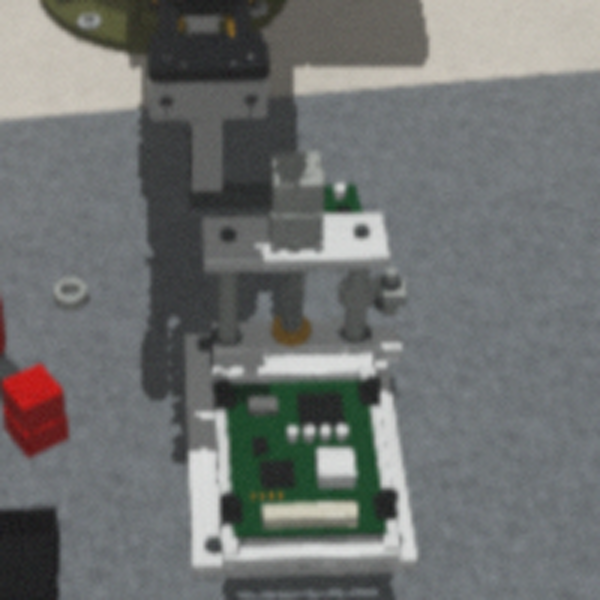

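```bash
python3 - <<'E'
from h import *
z=np.load("d0.npz");a=z["a"];S=cloud("scene",z["da"])
cv2.imwrite("pics/s0z.png",cv2.resize(a[215:295,330:420],None,fx=7,fy=7,interpolation=cv2.INTER_CUBIC))
an=np.radians(-5.67);u=np.array([np.cos(an),np.sin(an)]);w=np.array([-np.sin(an),np.cos(an)])
P=S[...,:2]-np.array([.5705,.0252]);lx=P@u;ly=P@w
for v in range(232,280,2):
    print(v,[(int(1000*lx[v,c]),int(1000*ly[v,c]),int(1000*S[v,c,2])) for c in (376,380,384,387,390,393)])
E
```

```text
232 [(10, 35, 163), (11, 43, 164), (11, 51, 163), (12, 57, 164), (-171, 94, 0), (-170, 102, 1)]
234 [(16, 35, 163), (14, 43, 161), (20, 50, 166), (18, 56, 164), (-164, 94, 0), (-156, 100, 7)]
236 [(21, 34, 162), (20, 42, 161), (20, 50, 161), (22, 56, 162), (-154, 92, 2), (-152, 99, 4)]
238 [(20, 35, 155), (21, 42, 157), (22, 50, 157), (20, 57, 155), (-148, 92, 2), (-146, 99, 3)]
240 [(-1, 38, 131), (3, 45, 134), (-140, 76, 3), (-137, 83, 6), (0, 67, 131), (-140, 98, 2)]
242 [(-2, 38, 124), (6, 45, 132), (-134, 76, 2), (-1, 61, 123), (-2, 67, 123), (-2, 74, 122)]
244 [(-1, 39, 119), (1, 46, 122), (-2, 55, 117), (2, 61, 122), (5, 66, 124), (3, 73, 122)]
246 [(2, 38, 117), (0, 47, 115), (5, 54, 120), (3, 61, 117), (4, 67, 118), (1, 74, 115)]
248 [(7, 38, 116), (6, 46, 115), (7, 54, 116), (6, 61, 114), (5, 67, 113), (9, 73, 117)]
250 [(8, 38, 111), (9, 46, 112), (2, 55, 105), (9, 61, 111), (8, 67, 110), (6, 74, 108)]
252 [(6, 38, 104), (9, 46, 106), (-98, 72, 3), (12, 61, 108), (0, 69, 96), (-102, 94, -1)]
254 [(1, 39, 93), (5, 47, 97), (-93, 72, 2), (-95, 79, 0), (4, 68, 95), (-90, 92, 
[... 358 characters left out ...]
 [(8, 40, 71), (10, 48, 72), (1, 58, 63), (7, 64, 68), (4, 70, 65), (7, 76, 68)]
266 [(10, 40, 67), (15, 48, 71), (10, 57, 66), (10, 63, 66), (9, 70, 64), (8, 76, 64)]
268 [(11, 40, 62), (14, 48, 64), (5, 58, 55), (7, 64, 57), (3, 71, 53), (7, 77, 57)]
270 [(22, 39, 67), (21, 47, 66), (-24, 63, 19), (-25, 70, 17), (-34, 79, 8), (-38, 86, 4)]
272 [(27, 38, 66), (31, 46, 70), (30, 55, 69), (-19, 70, 18), (-33, 79, 3), (-34, 86, 1)]
274 [(27, 39, 61), (36, 46, 69), (36, 54, 68), (-12, 69, 18), (-24, 78, 6), (-24, 84, 5)]
276 [(46, 36, 74), (41, 45, 68), (55, 51, 82), (-4, 68, 20), (-18, 77, 5), (-19, 84, 4)]
278 [(51, 36, 73), (52, 44, 74), (62, 51, 83), (1, 67, 20), (-16, 77, 1), (-13, 83, 3)]
```

View pics/s0z.png

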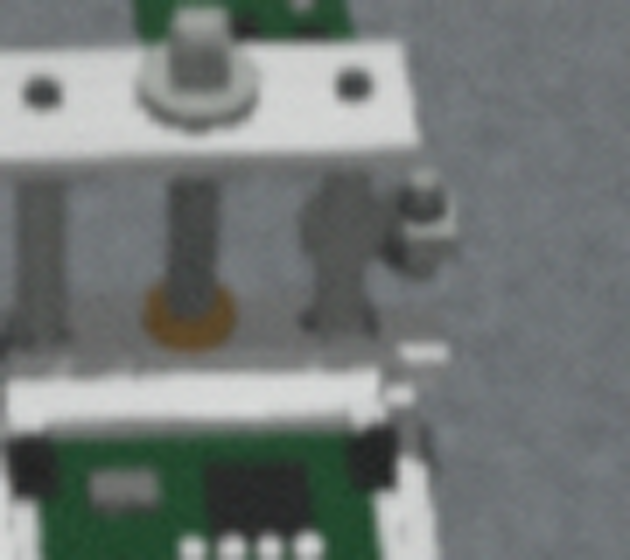

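>>> servo_tool --motion '[[[0,0,0],0,0.95],[[0,0,0],0,0.95],[[0,0,0],0,0.95],[[0,0,0],0,0.95],[[0,0,0],0,0.95],[[0,0,0],0,0.95],[[0,0,0],0,0.95]]' --squeeze 12

```text
time: 12.67
position: [0.5636, -0.0333, 0.2259]
tool_rot: [[0.099, 0.995, -0.0], [0.995, -0.099, 0.0], [0.0, -0.0, -1.0]]
contact_force: [0.4, 0.9, -0.5]
grip_width: 0.217
```

```bash
python3 to.py; python3 -c "
import numpy as np
for k in range(1,11):
  p=np.radians(10*k);print([round(.06*(1-np.cos(p)),4),round(-.06*np.sin(p),4),0])"
```

```text
t 12.6667 p [ 0.5636 -0.0333  0.2259] yawY deg -5.710250793965079 F [ 0.3985  0.901  -0.4801] T [-0.0112  0.0659  0.0064] w 0.21713181509988969 q [-0.124   0.3177  1.4499  0.0001  1.374  -0.0244] tilt 8.146464688780721e-05 -2.3274815759112066e-05
[np.float64(0.0009), np.float64(-0.0104), 0]
[np.float64(0.0036), np.float64(-0.0205), 0]
[np.float64(0.008), np.float64(-0.03), 0]
[np.float64(0.014), np.float64(-0.0386), 0]
[np.float64(0.0214), np.float64(-0.046), 0]
[np.float64(0.03), np.float64(-0.052), 0]
[np.float64(0.0395), np.float64(-0.0564), 0]
[np.float64(0.0496), np.float64(-0.0591), 0]
[np.float64(0.06), np.float64(-0.06), 0]
[np.float64(0.0704), np.float64(-0.0591), 0]
```

>>> servo_tool --motion '[[[0.0002,-0.005,0],0,0.95],[[0.0009,-0.0104,0],0,0.95],[[0.002,-0.0155,0],0,0.95],[[0.0036,-0.0205,0],0,0.95],[[0.0056,-0.0254,0],0,0.95],[[0.008,-0.03,0],0,0.95]]'

```text
time: 13.17
position: [0.5341, -0.0222, 0.226]
tool_rot: [[0.1, 0.995, 0.001], [0.995, -0.1, -0.0], [-0.0, 0.001, -1.0]]
contact_force: [6.5, 0.0, -1.8]
grip_width: 0.22
```

```bash
cat > w.py <<'E'
from h import *
s=bot.get_state();R=s["tool_rot"];p=s["position"];c=np.array([.5696,.0262])
d=p[:2]-c;th=np.degrees(np.arctan2(d[1],d[0]));rr=d/np.linalg.norm(d);tg=np.array([rr[1],-rr[0]])
F=s["contact_force"][:2];cyc=(-95.7-th)%360
print("t",round(s["time"],2),"r mm",1000*np.linalg.norm(d),"phi",cyc,"resist(tan)",-F@tg,"radial",F@rr,"Fz",s["contact_force"][2],"z",p[2],"w",s["grip_width"],"T",s["torque"])
# shift to exact circle point from commanded? report phi grid
E
python3 w.py
```

```text
t 13.17 r mm 60.041077414150806 phi 30.54970947813686 resist(tan) 5.174536091823342 radial -3.8548149705513493 Fz -1.8127228756110179 z 0.22599437301357578 w 0.22034071973662814 T [-0.0364 -1.0498  0.0069]
```

```bash
cat > tab.py <<'E'
import numpy as np,sys
f0,st,n=map(float,sys.argv[1:4])
a=np.radians(f0);o=[]
for k in range(1,int(n)+1):
    p=np.radians(f0+st*k);o.append(f"[[{.06*(np.cos(a)-np.cos(p)):.4f},{-.06*(np.sin(p)-np.sin(a)):.4f},0],0,0.95]")
print(", ".join(o))
E
python3 tab.py 30 12 10; python3 tab.py 150 12 10;
```

```text
[[0.0074,-0.0101,0],0,0.95], [[0.0167,-0.0185,0],0,0.95], [[0.0276,-0.0248,0],0,0.95], [[0.0395,-0.0287,0],0,0.95], [[0.0520,-0.0300,0],0,0.95], [[0.0644,-0.0287,0],0,0.95], [[0.0764,-0.0248,0],0,0.95], [[0.0872,-0.0185,0],0,0.95], [[0.0966,-0.0101,0],0,0.95], [[0.1039,-0.0000,0],0,0.95]
[[0.0051,0.0115,0],0,0.95], [[0.0077,0.0237,0],0,0.95], [[0.0077,0.0363,0],0,0.95], [[0.0051,0.0485,0],0,0.95], [[-0.0000,0.0600,0],0,0.95], [[-0.0074,0.0701,0],0,0.95], [[-0.0167,0.0785,0],0,0.95], [[-0.0276,0.0848,0],0,0.95], [[-0.0395,0.0887,0],0,0.95], [[-0.0520,0.0900,0],0,0.95]
```

>>> servo_tool --motion '[[[0.0074,-0.0101,0],0,0.95],[[0.0167,-0.0185,0],0,0.95],[[0.0276,-0.0248,0],0,0.95],[[0.0395,-0.0287,0],0,0.95],[[0.052,-0.03,0],0,0.95],[[0.0644,-0.0287,0],0,0.95],[[0.0764,-0.0248,0],0,0.95],[[0.0872,-0.0185,0],0,0.95],[[0.0966,-0.0101,0],0,0.95],[[0.1039,0,0],0,0.95]]'

```text
time: 14.0
position: [0.5441, 0.0814, 0.2258]
tool_rot: [[0.099, 0.995, -0.002], [0.995, -0.099, -0.001], [-0.001, -0.002, -1.0]]
contact_force: [-2.5, -4.2, -1.6]
grip_width: 0.222
```

```bash
python3 w.py
```

```text
t 14.0 r mm 60.76940946653841 phi 149.47051239413884 resist(tan) 3.9937919097865984 radial -2.7853556882362147 Fz -1.6214908784356816 z 0.22581274027944234 w 0.22232383786345591 T [-0.8518  0.7298  0.0211]
```

Good: 4 N, on the circle. Continue.

>>> servo_tool --motion '[[[0.0051,0.0115,0],0,0.95],[[0.0077,0.0237,0],0,0.95],[[0.0077,0.0363,0],0,0.95],[[0.0051,0.0485,0],0,0.95],[[0,0.06,0],0,0.95],[[-0.0074,0.0701,0],0,0.95],[[-0.0167,0.0785,0],0,0.95],[[-0.0276,0.0848,0],0,0.95],[[-0.0395,0.0887,0],0,0.95],[[-0.052,0.09,0],0,0.95]]'

```text
time: 14.83
position: [0.6293, 0.0194, 0.2259]
tool_rot: [[0.099, 0.995, -0.0], [0.995, -0.099, 0.0], [0.0, -0.0, -1.0]]
contact_force: [-3.4, 3.9, -0.1]
grip_width: 0.223
```

```bash
python3 w.py; python3 - <<'E'
from h import *
b,db=bot.camera("scene");np.savez("s6.npz",b=b,d=db);cv2.imwrite("pics/s6.png",cv2.resize(b[215:295,330:420],None,fx=7,fy=7,interpolation=cv2.INTER_CUBIC))
S=cloud("scene",db)
for v in range(238,272): print(v,[tuple((1000*S[v,c]).astype(int)) for c in (386,388,390,392)])
E
python3 tab.py 270 12 10
```

```text
t 14.83 r mm 60.10458162373109 phi 270.80560495179014 resist(tan) 3.523414019450503 radial -3.8616311274968362 Fz -0.12350636733212672 z 0.22591134312874558 w 0.2225034987405508 T [ 0.9605  0.9325 -0.0093]
238 [(np.int64(596), np.int64(78), np.int64(155)), (np.int64(596), np.int64(82), np.int64(155)), (np.int64(432), np.int64(131), np.int64(2)), (np.int64(430), np.int64(136), np.int64(0))]
239 [(np.int64(441), np.int64(119), np.int64(8)), (np.int64(434), np.int64(126), np.int64(1)), (np.int64(572), np.int64(93), np.int64(129)), (np.int64(438), np.int64(134), np.int64(4))]
240 [(np.int64(439), np.int64(120), np.int64(3)), (np.int64(441), np.int64(124), np.int64(4)), (np.int64(576), np.int64(92), np.int64(130)), (np.int64(576), np.int64(96), np.int64(129))]
241 [(np.int64(440), np.int64(120), np.int64(1)), (np.int64(572), np.int64(89), np.int64(124)), (np.int64(579), np.int64(91), np.int64(130)), (np.int64(576), np.int64(96), np.int64(127))]
242 [(np.int64(562), np.int64(87), np.int64(113)), (np.int64(575), np.int64(88), np.int64(124)), (np.int64(580), np.int64(91), np.int64(128)), (np
[... 5055 characters left out ...]
 np.int64(112), np.int64(7))]
270 [(np.int64(550), np.int64(96), np.int64(16)), (np.int64(549), np.int64(101), np.int64(15)), (np.int64(534), np.int64(109), np.int64(-1)), (np.int64(540), np.int64(112), np.int64(4))]
271 [(np.int64(630), np.int64(74), np.int64(96)), (np.int64(556), np.int64(99), np.int64(18)), (np.int64(541), np.int64(108), np.int64(2)), (np.int64(544), np.int64(112), np.int64(4))]
[[-0.0125,-0.0013,0],0,0.95], [[-0.0244,-0.0052,0],0,0.95], [[-0.0353,-0.0115,0],0,0.95], [[-0.0446,-0.0199,0],0,0.95], [[-0.0520,-0.0300,0],0,0.95], [[-0.0571,-0.0415,0],0,0.95], [[-0.0597,-0.0537,0],0,0.95], [[-0.0597,-0.0663,0],0,0.95], [[-0.0571,-0.0785,0],0,0.95], [[-0.0520,-0.0900,0],0,0.95]
```

View pics/s6.png

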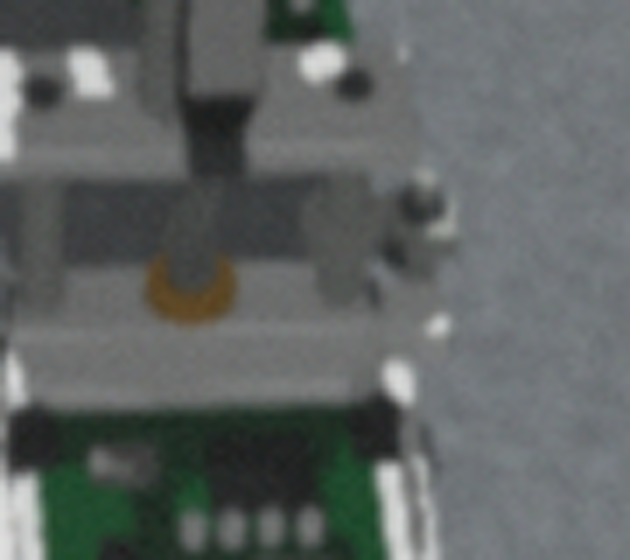

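>>> servo_tool --motion '[[[-0.0125,-0.0013,0],0,0.95],[[-0.0244,-0.0052,0],0,0.95],[[-0.0353,-0.0115,0],0,0.95],[[-0.0446,-0.0199,0],0,0.95],[[-0.052,-0.03,0],0,0.95],[[-0.0571,-0.0415,0],0,0.95],[[-0.0597,-0.0537,0],0,0.95],[[-0.0597,-0.0663,0],0,0.95],[[-0.0571,-0.0785,0],0,0.95],[[-0.052,-0.09,0],0,0.95]]'

```text
time: 15.72
position: [0.5339, -0.0232, 0.2259]
tool_rot: [[0.1, 0.995, 0.002], [0.995, -0.1, -0.0], [-0.0, 0.002, -1.0]]
contact_force: [9.3, 3.2, -5.0]
grip_width: 0.221
```

```bash
python3 w.py; python3 tab.py 390 10 9
```

```text
t 15.72 r mm 60.978925659117486 phi 30.186950663812965 resist(tan) 5.621562934960671 radial -8.024682252300416 Fz -4.999959183434719 z 0.22586089116825075 w 0.22133843844462067 T [ 0.6218 -1.7144 -0.0283]
[[0.0060,-0.0086,0],0,0.95], [[0.0134,-0.0160,0],0,0.95], [[0.0220,-0.0220,0],0,0.95], [[0.0314,-0.0264,0],0,0.95], [[0.0415,-0.0291,0],0,0.95], [[0.0520,-0.0300,0],0,0.95], [[0.0624,-0.0291,0],0,0.95], [[0.0725,-0.0264,0],0,0.95], [[0.0820,-0.0220,0],0,0.95]
```

```bash
cat > tab2.py <<'E'
import numpy as np,sys
f0,r0,st,n,r=map(float,sys.argv[1:6])
a=np.radians(f0);o=[]
for k in range(0,int(n)+1):
    p=np.radians(f0+st*k);o.append(f"[[{r0*np.cos(a)-r*np.cos(p):.4f},{-(r*np.sin(p)-r0*np.sin(a)):.4f},0],0,0.95]")
print(", ".join(o))
E
python3 tab2.py 30 .06 8 9 .0594
```

```text
[[0.0005,0.0003,0],0,0.95], [[0.0052,-0.0066,0],0,0.95], [[0.0107,-0.0127,0],0,0.95], [[0.0170,-0.0181,0],0,0.95], [[0.0241,-0.0224,0],0,0.95], [[0.0316,-0.0258,0],0,0.95], [[0.0396,-0.0281,0],0,0.95], [[0.0478,-0.0293,0],0,0.95], [[0.0561,-0.0293,0],0,0.95], [[0.0643,-0.0281,0],0,0.95]
```

>>> servo_tool --motion '[[[0.0005,0.0003,0],0,0.95],[[0.0005,0.0003,0],0,0.95]]'

```text
time: 15.88
position: [0.5342, -0.0226, 0.2261]
tool_rot: [[0.1, 0.995, -0.0], [0.995, -0.1, -0.001], [-0.001, -0.0, -1.0]]
contact_force: [0.1, -0.8, -1.0]
grip_width: 0.216
```

```bash
python3 w.py;python3 tab2.py 30 .0594 8 9 .0594
```

```text
t 15.88 r mm 60.308552712894254 phi 30.256353895094293 resist(tan) 0.5739807456272882 radial 0.5825820086294653 Fz -1.0278102856228057 z 0.22608726992932912 w 0.21644268217474305 T [-0.2083  0.2278 -0.0292]
[[0.0000,-0.0000,0],0,0.95], [[0.0046,-0.0069,0],0,0.95], [[0.0102,-0.0130,0],0,0.95], [[0.0165,-0.0184,0],0,0.95], [[0.0236,-0.0227,0],0,0.95], [[0.0311,-0.0261,0],0,0.95], [[0.0391,-0.0284,0],0,0.95], [[0.0473,-0.0296,0],0,0.95], [[0.0556,-0.0296,0],0,0.95], [[0.0638,-0.0284,0],0,0.95]
```

>>> servo_tool --motion '[[[0.0046,-0.0069,0],0,0.95],[[0.0102,-0.013,0],0,0.95],[[0.0165,-0.0184,0],0,0.95],[[0.0236,-0.0227,0],0,0.95],[[0.0311,-0.0261,0],0,0.95],[[0.0391,-0.0284,0],0,0.95],[[0.0473,-0.0296,0],0,0.95],[[0.0556,-0.0296,0],0,0.95],[[0.0638,-0.0284,0],0,0.95]]'

```text
time: 16.63
position: [0.5121, 0.0442, 0.226]
tool_rot: [[0.1, 0.995, -0.002], [0.995, -0.1, -0.001], [-0.001, -0.002, -1.0]]
contact_force: [-4.7, -2.7, 2.7]
grip_width: 0.223
```

```bash
python3 w.py;python3 tab2.py 102 .0594 6 9 .0596; python3 - <<'E'
from h import *
b,db=bot.camera("scene");np.savez("s7.npz",b=b,d=db);cv2.imwrite("pics/s7.png",cv2.resize(b[225:285,350:420],None,fx=9,fy=9,interpolation=cv2.INTER_CUBIC))
E
```

```text
t 16.63 r mm 60.21605316642764 phi 101.69933742068133 resist(tan) 3.9465597512594783 radial 3.691888313176836 Fz 2.6765004518962368 z 0.22602974536674586 w 0.22275645776541328 T [-0.6987  1.0029 -0.029 ]
[[0.0000,-0.0002,0],0,0.95], [[0.0061,0.0014,0],0,0.95], [[0.0119,0.0037,0],0,0.95], [[0.0175,0.0065,0],0,0.95], [[0.0227,0.0099,0],0,0.95], [[0.0275,0.0138,0],0,0.95], [[0.0319,0.0182,0],0,0.95], [[0.0359,0.0231,0],0,0.95], [[0.0393,0.0283,0],0,0.95], [[0.0421,0.0339,0],0,0.95]
```

View pics/s7.png

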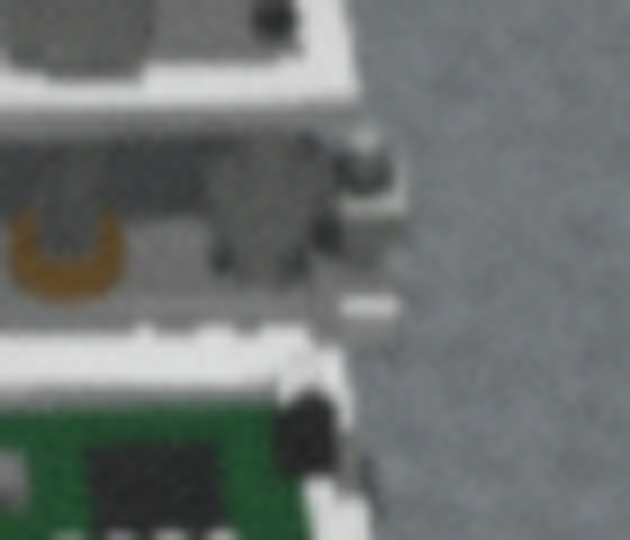

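>>> servo_tool --motion '[[[0.0061,0.0014,0],0,0.95],[[0.0119,0.0037,0],0,0.95],[[0.0175,0.0065,0],0,0.95],[[0.0227,0.0099,0],0,0.95],[[0.0275,0.0138,0],0,0.95]]'

```text
time: 17.1
position: [0.5289, 0.0704, 0.226]
tool_rot: [[0.099, 0.995, -0.002], [0.995, -0.099, 0.0], [-0.0, -0.002, -1.0]]
contact_force: [-6.0, 1.0, 3.6]
grip_width: 0.216
```

```bash
python3 w.py;python3 tab2.py 132 .0596 6 5 .0598;python3 tab2.py 162 .0598 6 5 .0598;
```

```text
t 17.1 r mm 60.14448440777088 phi 131.66664352991518 resist(tan) 3.7585843897868663 radial 4.7856202663261405 Fz 3.6140682626393383 z 0.22600500214579744 w 0.2162844208267249 T [-0.0503  1.3038  0.0539]
[[0.0001,-0.0001,0],0,0.95], [[0.0046,0.0043,0],0,0.95], [[0.0085,0.0091,0],0,0.95], [[0.0119,0.0144,0],0,0.95], [[0.0147,0.0200,0],0,0.95], [[0.0170,0.0258,0],0,0.95]
[[0.0000,-0.0000,0],0,0.95], [[0.0016,0.0060,0],0,0.95], [[0.0026,0.0122,0],0,0.95], [[0.0029,0.0185,0],0,0.95], [[0.0026,0.0247,0],0,0.95], [[0.0016,0.0309,0],0,0.95]
```

>>> servo_tool --motion '[[[0.0047,0.0042,0],0,0.95],[[0.0087,0.009,0],0,0.95],[[0.0122,0.0142,0],0,0.95],[[0.0151,0.0199,0],0,0.95],[[0.0173,0.0257,0],0,0.95]]'

```text
time: 17.52
position: [0.5571, 0.0851, 0.2259]
tool_rot: [[0.099, 0.995, -0.0], [0.995, -0.099, 0.0], [0.0, -0.0, -1.0]]
contact_force: [-4.8, 0.3, 2.3]
grip_width: 0.223
```

```bash
python3 w.py
```

```text
t 17.52 r mm 60.21034789368105 phi 162.30366116197018 resist(tan) 4.627304528594086 radial 1.3221340025954413 Fz 2.324658318518999 z 0.2259241683602045 w 0.2232862954742005 T [-0.0709  1.0314  0.0201]
```

>>> servo_tool --motion '[[[0.0016,0.006,0],0,0.95],[[0.0026,0.0122,0],0,0.95],[[0.0029,0.0185,0],0,0.95]]'

```text
time: 17.77
position: [0.576, 0.086, 0.2259]
tool_rot: [[0.099, 0.995, -0.0], [0.995, -0.099, 0.0], [0.0, -0.0, -1.0]]
contact_force: [-3.1, 0.8, 1.5]
grip_width: 0.219
```

```bash
python3 w.py; python3 tab2.py 180 .06 5 4 .06
```

```text
t 17.77 r mm 60.17071406811914 phi 180.45118237480398 resist(tan) 3.194752211309949 radial 0.4626684303357072 Fz 1.4694716893542366 z 0.2259351633735219 w 0.21915678448325873 T [0.0664 1.032  0.0055]
[[0.0000,-0.0000,0],0,0.95], [[-0.0002,0.0052,0],0,0.95], [[-0.0009,0.0104,0],0,0.95], [[-0.0020,0.0155,0],0,0.95], [[-0.0036,0.0205,0],0,0.95]
```

```bash
cat >> w.py <<'E'
T=s["torque"];G=np.array([-T[1],T[0]])/.21;print("resist by torque",round(-G@tg,2))
E
python3 w.py | tail -1
```

```text
resist by torque 4.92
```

>>> servo_tool --motion '[[[-0.0002,0.0052,0],0,0.95],[[-0.0009,0.0104,0],0,0.95],[[-0.002,0.0155,0],0,0.95],[[-0.0036,0.0205,0],0,0.95]]'

```text
time: 18.1
position: [0.596, 0.0802, 0.2259]
tool_rot: [[0.1, 0.995, 0.0], [0.995, -0.1, 0.0], [0.0, 0.0, -1.0]]
contact_force: [-3.7, 1.4, 2.0]
grip_width: 0.22
```

```bash
python3 w.py; python3 tab2.py 200 .06 5 4 .06
```

```text
t 18.1 r mm 60.05919223380329 phi 200.3248772590784 resist(tan) 3.9640738654877765 radial -0.33833277393629274 Fz 1.993564130315714 z 0.22594879342958518 w 0.219786702135103 T [ 0.2802  0.9196 -0.0133]
resist by torque 4.52
[[0.0000,-0.0000,0],0,0.95], [[-0.0020,0.0048,0],0,0.95], [[-0.0044,0.0095,0],0,0.95], [[-0.0072,0.0139,0],0,0.95], [[-0.0104,0.0180,0],0,0.95]
```

>>> servo_tool --motion '[[[-0.002,0.0048,0],0,0.95],[[-0.0044,0.0095,0],0,0.95],[[-0.0072,0.0139,0],0,0.95],[[-0.0104,0.018,0],0,0.95]]'

```text
time: 18.43
position: [0.6128, 0.0678, 0.2259]
tool_rot: [[0.1, 0.995, 0.0], [0.995, -0.1, 0.0], [0.0, 0.0, -1.0]]
contact_force: [-3.0, 2.7, 1.9]
grip_width: 0.216
```

```bash
python3 w.py; python3 tab2.py 220 .06 5 4 .06
```

```text
t 18.43 r mm 59.972066197355694 phi 220.3167798664248 resist(tan) 4.02509952139379 radial -0.31593250931298966 Fz 1.898992838859475 z 0.22593137047832373 w 0.21595677252517737 T [ 0.4443  0.9074 -0.0014]
resist by torque 4.52
[[0.0000,-0.0000,0],0,0.95], [[-0.0035,0.0039,0],0,0.95], [[-0.0074,0.0074,0],0,0.95], [[-0.0115,0.0106,0],0,0.95], [[-0.0160,0.0134,0],0,0.95]
```

>>> servo_tool --motion '[[[-0.0035,0.0039,0],0,0.95],[[-0.0074,0.0074,0],0,0.95],[[-0.0115,0.0106,0],0,0.95],[[-0.016,0.0134,0],0,0.95]]'

```text
time: 18.77
position: [0.6243, 0.0506, 0.226]
tool_rot: [[0.099, 0.995, 0.0], [0.995, -0.099, 0.0], [0.0, 0.0, -1.0]]
contact_force: [-2.9, 4.0, 2.8]
grip_width: 0.219
```

```bash
python3 w.py; python3 tab2.py 240 .06 5 4 .06
```

```text
t 18.77 r mm 59.93392557451549 phi 240.26567830270525 resist(tan) 4.805724940544101 radial -0.9989263820540679 Fz 2.791575613960511 z 0.22598656235833967 w 0.21944020392407437 T [0.8792 0.8888 0.0317]
resist by torque 5.55
[[0.0000,-0.0000,0],0,0.95], [[-0.0046,0.0024,0],0,0.95], [[-0.0095,0.0044,0],0,0.95], [[-0.0145,0.0060,0],0,0.95], [[-0.0196,0.0071,0],0,0.95]
```

```bash
python3 tab2.py 240 .06 4 5 .06
```

```text
[[0.0000,-0.0000,0],0,0.95], [[-0.0037,0.0020,0],0,0.95], [[-0.0075,0.0037,0],0,0.95], [[-0.0115,0.0051,0],0,0.95], [[-0.0155,0.0063,0],0,0.95], [[-0.0196,0.0071,0],0,0.95]
```

>>> servo_tool --motion '[[[-0.0037,0.002,0],0,0.95]]'

```text
time: 18.85
position: [0.6259, 0.0467, 0.226]
tool_rot: [[0.1, 0.995, 0.0], [0.995, -0.1, 0.0], [0.0, 0.0, -1.0]]
contact_force: [-3.4, 5.9, 2.6]
grip_width: 0.217
```

```bash
python3 w.py;python3 tab2.py 244 .06 3 2 .06
```

```text
t 18.85 r mm 59.94833452537106 phi 244.33036771270542 resist(tan) 6.683867858559096 radial -1.1913261721871626 Fz 2.6244246833590297 z 0.2260034559704509 w 0.21658923683066322 T [ 1.0436  0.9222 -0.0037]
resist by torque 6.17
[[0.0000,-0.0000,0],0,0.95], [[-0.0029,0.0013,0],0,0.95], [[-0.0058,0.0025,0],0,0.95]
```

>>> servo_tool --motion '[[[-0.0029,0.0013,0],0,0.95]]'

```text
time: 18.93
position: [0.6269, 0.0438, 0.226]
tool_rot: [[0.1, 0.995, 0.0], [0.995, -0.1, 0.001], [0.001, 0.0, -1.0]]
contact_force: [-3.2, 6.5, 3.0]
grip_width: 0.22
```

```bash
python3 w.py;python3 tab2.py 247 .06 3 2 .06
```

```text
t 18.93 r mm 59.939473938148296 phi 247.23885502370655 resist(tan) 7.16698623235418 radial -1.1081498048857035 Fz 3.029977330307693 z 0.22601463942671848 w 0.2204245653545225 T [ 1.2046  0.8378 -0.0034]
resist by torque 6.65
[[0.0000,-0.0000,0],0,0.95], [[-0.0029,0.0012,0],0,0.95], [[-0.0059,0.0021,0],0,0.95]
```

>>> servo_tool --motion '[[[-0.0029,0.0012,0],0,0.95]]'

```text
time: 19.02
position: [0.6277, 0.0411, 0.226]
tool_rot: [[0.099, 0.995, 0.0], [0.995, -0.099, 0.001], [0.001, -0.0, -1.0]]
contact_force: [-3.8, 6.9, 2.5]
grip_width: 0.22
```

```bash
python3 w.py;python3 tab2.py 250 .06 3 2 .06
```

```text
t 19.02 r mm 59.98346322509537 phi 249.944310310073 resist(tan) 7.6722342851358585 radial -1.948329733645174 Fz 2.498551051434055 z 0.22602701325313015 w 0.21967374510778434 T [1.3762 0.9465 0.0652]
resist by torque 7.47
[[0.0000,-0.0000,0],0,0.95], [[-0.0030,0.0010,0],0,0.95], [[-0.0060,0.0018,0],0,0.95]
```

>>> servo_tool --motion '[[[-0.003,0.001,0],0,0.95]]'

```text
time: 19.1
position: [0.6284, 0.0381, 0.226]
tool_rot: [[0.099, 0.995, 0.0], [0.995, -0.099, 0.001], [0.001, -0.0, -1.0]]
contact_force: [-4.2, 7.1, 2.5]
grip_width: 0.219
```

```bash
python3 w.py; python3 - <<'E'
from h import *
b,db=bot.camera("scene");cv2.imwrite("pics/s8.png",cv2.resize(b[225:285,350:420],None,fx=9,fy=9,interpolation=cv2.INTER_CUBIC))
E
```

```text
t 19.1 r mm 60.006324704026405 phi 252.82240636811486 resist(tan) 7.763902553275742 radial -2.678571577007169 Fz 2.549084913452079 z 0.22604308488059965 w 0.218960401949984 T [ 1.5002  0.8851 -0.0004]
resist by torque 7.84
```

View pics/s8.png

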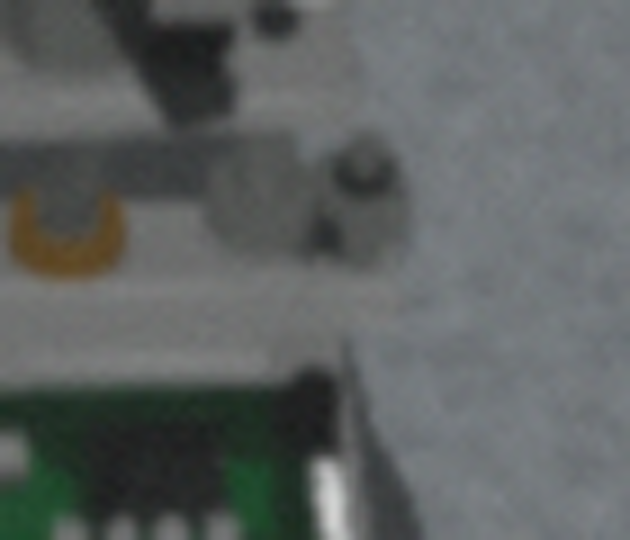

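>>> servo_tool --motion '[[[0,0,0],0,0.5],[[0,0,0],0,0.5],[[0,0,0],0,0.5],[[0,0,0],0,0.5],[[0,0,0],0,0.5]]'

```text
time: 19.57
position: [0.6284, 0.0377, 0.2259]
tool_rot: [[0.1, 0.995, 0.0], [0.995, -0.1, -0.0], [-0.0, 0.0, -1.0]]
contact_force: [-0.5, -0.4, 0.6]
grip_width: 0.493
```

```bash
python3 w.py
```

```text
t 19.57 r mm 59.886622656535536 phi 253.24617560625478 resist(tan) -0.2604053599409036 radial -0.5473732268749525 Fz 0.5865922453176331 z 0.22589367729301615 w 0.49312872968964466 T [-0.0921  0.0318  0.0263]
resist by torque -0.4
```

Released, no contact force. Withdraw straight up, clear of the grip.

>>> servo_tool --motion '[[[0,0,-0.005],0,0.5],[[0,0,-0.015],0,0.5],[[0,0,-0.03],0,0.5],[[0,0,-0.05],0,0.5],[[0,0,-0.08],0,0.5],[[0,0,-0.1],0,0.5],[[0,0,-0.12],0,0.5],[[0,0,-0.13],0,0.5],[[0,0,-0.13],0,0.5]]'

```text
time: 20.32
position: [0.6286, 0.0379, 0.3589]
tool_rot: [[0.099, 0.995, 0.004], [0.995, -0.099, -0.0], [0.0, 0.004, -1.0]]
contact_force: [-0.6, 0.2, -0.4]
grip_width: 0.502
```

```bash
python3 w.py; python3 - <<'E'
from h import *
s=bot.get_state();a,d=bot.camera("wrist");cv2.imwrite("pics/w9.png",a);C=cloud("wrist",d,s)
m=(np.hypot(C[...,0]-.5696,C[...,1]-.0264)<.03)&(np.abs(C[...,2]-.222)<.006);p=C[m]
print("hub",len(p),np.median(p[:,2]),cv2.minAreaRect((p[:,:2]*1000).astype(np.float32)))
m=(np.hypot(C[...,0]-.5696,C[...,1]-.0264)<.1)&(C[...,2]>.245)&(C[...,2]<.275);p=C[m];print("grip",len(p),p.mean(0),p[:,2].max())
b,db=bot.camera("scene");cv2.imwrite("pics/s9.png",b)
E
```

```text
t 20.32 r mm 60.16067723324712 phi 253.06675479396304 resist(tan) 0.2651795449997195 radial -0.5395637831317606 Fz -0.39992499111430085 z 0.35889493835628306 w 0.5018302234605246 T [-0.129   0.0848 -0.0125]
resist by torque -0.52
hub 1564 0.22218192847606727 ((569.6729125976562, 26.23373031616211), (34.63941192626953, 34.59114456176758), 20.535900115966797)
grip 630 [0.6263 0.0496 0.2601] 0.27001010012890714
```

View pics/w9.png

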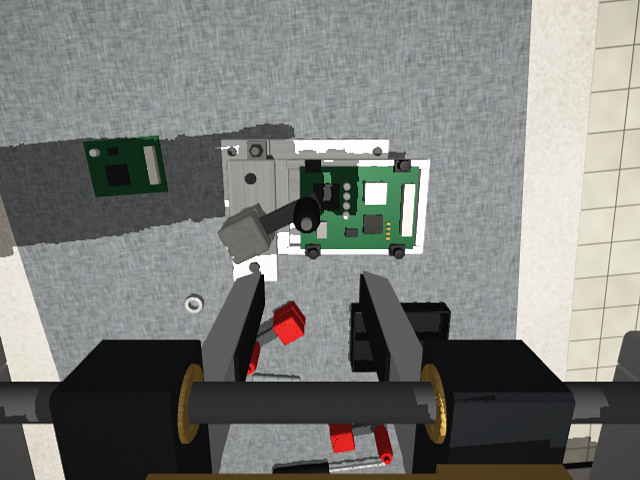

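View pics/s9.png

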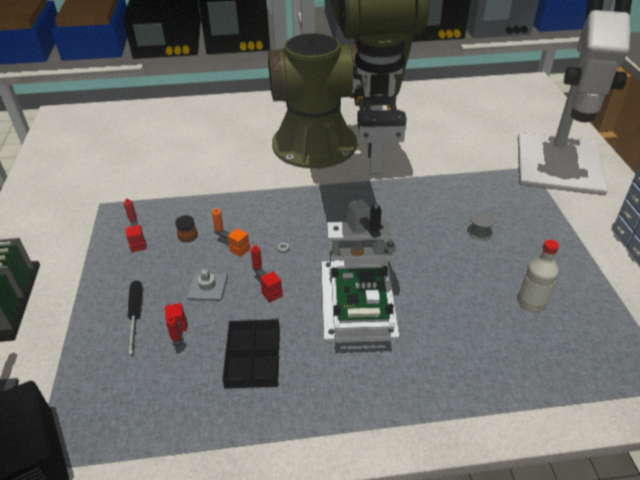

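>>> servo_tool --motion '[[[0.0095,-0.004,0.02],0,0.5],[[0.0095,-0.004,0.05],0,0.5],[[0.0095,-0.004,0.08],0,0.5],[[0.0095,-0.004,0.1],0,0.5],[[0.0095,-0.004,0.115],0,0.5],[[0.0095,-0.004,0.127],0,0.5],[[0.0095,-0.004,0.133],0,0.5],[[0.0095,-0.004,0.133],0,0.5]]'

```text
time: 21.08
position: [0.6247, 0.0477, 0.2212]
tool_rot: [[0.1, 0.995, -0.003], [0.995, -0.1, -0.0], [-0.0, -0.003, -1.0]]
contact_force: [-0.0, -0.3, -0.3]
grip_width: 0.5
```

```bash
python3 w.py; python3 - <<'E'
from h import *
s=bot.get_state();a,d=bot.camera("wrist");cv2.imwrite("pics/w10.png",a)
E
```

```text
t 21.08 r mm 59.19902540161091 phi 242.97013668731552 resist(tan) -0.24425639544334807 radial -0.09711180491477646 Fz -0.2920745253717826 z 0.22122487893382034 w 0.5003614461057168 T [-0.0677  0.0563  0.0149]
resist by torque -0.2
```

View pics/w10.png

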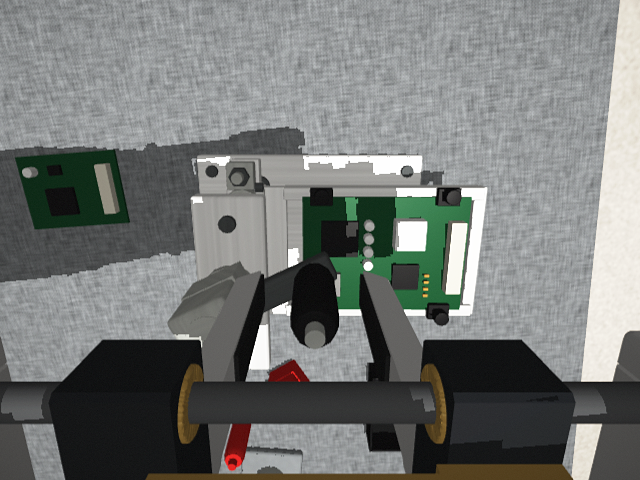

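>>> servo_tool --motion '[[[0,0,-0.001],0,0.9],[[0,0,-0.001],0,0.9],[[0,0,-0.001],0,0.9],[[0,0,-0.001],0,0.9],[[0,0,-0.001],0,0.9],[[0,0,-0.001],0,0.9],[[0,0,-0.001],0,0.9]]' --squeeze 12

```text
time: 21.72
position: [0.6255, 0.0478, 0.2243]
tool_rot: [[0.1, 0.995, 0.001], [0.995, -0.1, 0.0], [0.0, 0.001, -1.0]]
contact_force: [1.1, 0.6, 3.1]
grip_width: 0.218
```

```bash
python3 w.py; python3 tab2.py 243 .06 2 6 .06
```

```text
t 21.72 r mm 59.893595760039354 phi 243.157117150305 resist(tan) 0.12822744204349817 radial 1.2144432453245904 Fz 3.050981558507601 z 0.22434529094972647 w 0.2177453460591445 T [ 0.0656 -0.1802  0.0073]
resist by torque -0.02
[[0.0000,-0.0000,0],0,0.95], [[-0.0019,0.0009,0],0,0.95], [[-0.0038,0.0018,0],0,0.95], [[-0.0057,0.0026,0],0,0.95], [[-0.0077,0.0033,0],0,0.95], [[-0.0097,0.0039,0],0,0.95], [[-0.0117,0.0045,0],0,0.95]
```

Now feel, in 2° steps, where resistance starts.

>>> servo_tool --motion '[[[-0.0019,0.0009,0],0,0.9]]'

```text
time: 21.8
position: [0.626, 0.0464, 0.2243]
tool_rot: [[0.099, 0.995, 0.0], [0.995, -0.099, 0.001], [0.001, 0.0, -1.0]]
contact_force: [-0.4, 6.5, 3.6]
grip_width: 0.218
```

```bash
python3 w.py
```

```text
t 21.8 r mm 59.87407802581282 phi 244.5901602510553 resist(tan) 6.261826047067024 radial 1.7711044073556783 Fz 3.5500547504011664 z 0.22427743427435826 w 0.2179484054892302 T [1.2781 0.2564 0.0323]
resist by torque 6.14
```

>>> servo_tool --motion '[[[-0.0019,0.0009,0],0,0.9]]'

```text
time: 21.88
position: [0.6266, 0.0446, 0.2243]
tool_rot: [[0.099, 0.995, 0.0], [0.995, -0.099, 0.002], [0.002, -0.0, -1.0]]
contact_force: [-1.5, 6.5, 4.0]
grip_width: 0.221
```

```bash
python3 w.py
```

```text
t 21.88 r mm 59.90244830933795 phi 246.40588256775447 resist(tan) 6.626422737079984 radial 0.6050235037579295 Fz 3.9616576984513 z 0.2242685088534319 w 0.22090527239288724 T [1.38   0.3597 0.0064]
resist by torque 6.78
```

>>> servo_tool --motion '[[[-0.0019,0.0008,0],0,0.9]]'

```text
time: 21.97
position: [0.6272, 0.0427, 0.2243]
tool_rot: [[0.099, 0.995, -0.0], [0.995, -0.099, 0.002], [0.002, -0.0, -1.0]]
contact_force: [-1.7, 7.4, 4.7]
grip_width: 0.217
```

```bash
python3 w.py
```

```text
t 21.97 r mm 59.92952433165883 phi 248.2942947643545 resist(tan) 7.5815720095175 radial 0.4177315523848048 Fz 4.71415326365309 z 0.22427035554554348 w 0.21679373437784835 T [ 1.3026  0.3999 -0.0077]
resist by torque 6.49
```

>>> servo_tool --motion '[[[0,0,0],0,0.9],[[0,0,0],0,0.9],[[0,0,0],0,0.9]]'

```text
time: 22.22
position: [0.6273, 0.0425, 0.2243]
tool_rot: [[0.099, 0.995, 0.0], [0.995, -0.099, 0.001], [0.001, 0.0, -1.0]]
contact_force: [-0.8, 4.5, 3.5]
grip_width: 0.223
```

```bash
python3 w.py
```

```text
t 22.22 r mm 59.95242503287748 phi 248.56833716945704 resist(tan) 4.562920030689855 radial 0.454899886015992 Fz 3.4937058209343754 z 0.2242629671470838 w 0.22251260431492964 T [ 0.8749  0.2013 -0.0295]
resist by torque 4.27
```

>>> servo_tool --motion '[[[0.0005,-0.0002,0],0,0.9],[[0.0005,-0.0002,0],0,0.9]]'

```text
time: 22.38
position: [0.6272, 0.0426, 0.2242]
tool_rot: [[0.099, 0.995, 0.0], [0.995, -0.099, 0.0], [0.0, 0.0, -1.0]]
contact_force: [-0.2, 4.6, 4.6]
grip_width: 0.219
```

```bash
python3 w.py
```

```text
t 22.38 r mm 59.905837462685284 phi 248.36828971622094 resist(tan) 4.479029441369099 radial 1.0374384257320057 Fz 4.626496765991259 z 0.22420891841847682 w 0.21928723933674715 T [0.8069 0.0723 0.04  ]
resist by torque 3.79
```

>>> servo_tool --motion '[[[0.0005,-0.0002,0],0,0.9],[[0.0005,-0.0002,0],0,0.9]]'

```text
time: 22.55
position: [0.6271, 0.0429, 0.2242]
tool_rot: [[0.099, 0.995, 0.001], [0.995, -0.099, 0.0], [0.0, 0.001, -1.0]]
contact_force: [1.0, 2.7, 4.4]
grip_width: 0.221
```

```bash
python3 w.py
```

```text
t 22.55 r mm 59.90353933212611 phi 248.1037074981735 resist(tan) 2.288616399015285 radial 1.7104565263445615 Fz 4.359505752301908 z 0.22419346416582703 w 0.22091550322619585 T [ 0.701  -0.0465  0.0163]
resist by torque 3.14
```

>>> servo_tool --motion '[[[0.0005,-0.0002,0],0,0.9],[[0.001,-0.0004,0],0,0.9],[[0.001,-0.0004,0],0,0.9]]'

```text
time: 22.8
position: [0.6269, 0.0437, 0.2242]
tool_rot: [[0.1, 0.995, 0.001], [0.995, -0.1, -0.0], [-0.0, 0.001, -1.0]]
contact_force: [2.2, 1.8, 6.1]
grip_width: 0.22
```

```bash
python3 w.py
```

```text
t 22.8 r mm 59.89067066064899 phi 247.31891714646508 resist(tan) 1.0296386232664194 radial 2.623639030005898 Fz 6.075919807477311 z 0.22416686781476752 w 0.21956577476702213 T [ 0.2597 -0.4288 -0.0158]
resist by torque 0.59
```

>>> servo_tool --motion '[[[0.0005,-0.0002,0],0,0.9],[[0.001,-0.0004,0],0,0.9],[[0.001,-0.0004,0],0,0.9]]'

```text
time: 23.05
position: [0.6266, 0.0447, 0.2242]
tool_rot: [[0.1, 0.995, 0.001], [0.995, -0.1, -0.0], [-0.0, 0.001, -1.0]]
contact_force: [3.2, 1.7, 5.7]
grip_width: 0.22
```

```bash
python3 w.py
```

```text
t 23.05 r mm 59.91245684421519 phi 246.31845041979082 resist(tan) 0.5948747765976884 radial 3.5442421254334593 Fz 5.670891487931888 z 0.22417342573104365 w 0.22043032637839996 T [ 0.1898 -0.3415  0.0332]
resist by torque 0.36
```

>>> servo_tool --motion '[[[0.001,-0.0005,0],0,0.9],[[0.0019,-0.0009,0],0,0.9],[[0.0019,-0.0009,0],0,0.9],[[0.0019,-0.0009,0],0,0.9]]'

```text
time: 23.38
position: [0.6259, 0.0467, 0.2242]
tool_rot: [[0.1, 0.995, 0.001], [0.995, -0.1, -0.0], [-0.0, 0.001, -1.0]]
contact_force: [1.6, 2.4, 5.7]
grip_width: 0.219
```

```bash
python3 w.py
```

```text
t 23.38 r mm 59.91436893962073 phi 244.29407377383336 resist(tan) 1.6838027263910986 radial 2.2943254959713544 Fz 5.70650935100277 z 0.2242025714473595 w 0.21865068896918202 T [ 0.2448 -0.3895  0.0021]
resist by torque 0.46
```

>>> servo_tool --motion '[[[-0.001,0.0005,0],0,0.9]]'

```text
time: 23.47
position: [0.6262, 0.046, 0.2242]
tool_rot: [[0.1, 0.995, 0.001], [0.995, -0.1, 0.0], [0.0, 0.001, -1.0]]
contact_force: [0.5, 4.9, 5.5]
grip_width: 0.219
```

```bash
python3 w.py
```

```text
t 23.47 r mm 59.92550981968685 phi 245.02429980987034 resist(tan) 4.467999451379131 radial 2.1220221030423434 Fz 5.5177705907285555 z 0.2241777048843788 w 0.21888698234881476 T [ 0.9773 -0.0568  0.0155]
resist by torque 4.3
```

>>> servo_tool --motion '[[[-0.001,0.0005,0],0,0.9]]'

```text
time: 23.55
position: [0.6264, 0.0453, 0.2242]
tool_rot: [[0.099, 0.995, 0.0], [0.995, -0.099, 0.001], [0.001, 0.0, -1.0]]
contact_force: [-0.7, 7.5, 6.4]
grip_width: 0.224
```

```bash
python3 w.py
```

```text
t 23.55 r mm 59.94648128374336 phi 245.75991837804423 resist(tan) 7.32773851041635 radial 1.6987622764677448 Fz 6.438824377624159 z 0.22416109365796544 w 0.22409795137277766 T [ 1.3303  0.195  -0.0242]
resist by torque 6.3
```

>>> servo_tool --motion '[[[0.0008,-0.0004,0],0,0.9],[[0.0016,-0.0008,0],0,0.9],[[0.0016,-0.0008,0],0,0.9],[[0.0016,-0.0008,0],0,0.9]]'

```text
time: 23.88
position: [0.626, 0.0464, 0.2242]
tool_rot: [[0.1, 0.995, 0.001], [0.995, -0.1, -0.0], [-0.0, 0.001, -1.0]]
contact_force: [2.3, 1.8, 5.3]
grip_width: 0.22
```

```bash
python3 w.py
```

```text
t 23.88 r mm 59.91428798053005 phi 244.628677129464 resist(tan) 0.9084464517689932 radial 2.7465317177807136 Fz 5.332249092460143 z 0.224192368384507 w 0.2197064585151369 T [ 0.3177 -0.2646 -0.022 ]
resist by torque 1.0
```

>>> servo_tool --motion '[[[0,0,0],0,0.5],[[0,0,0],0,0.5],[[0,0,0],0,0.5],[[0,0,0],0,0.5],[[0,0,0],0,0.5]]'

```text
time: 24.3
position: [0.6257, 0.0464, 0.2236]
tool_rot: [[0.1, 0.995, -0.001], [0.995, -0.1, -0.0], [-0.0, -0.001, -1.0]]
contact_force: [-0.0, 0.3, -0.1]
grip_width: 0.492
```

```bash
python3 w.py
```

```text
t 24.3 r mm 59.61029066147596 phi 244.50056925531555 resist(tan) 0.26993565392031493 radial 0.09199167051797223 Fz -0.1426193893246064 z 0.22363184592452007 w 0.492192511454899 T [-0.0461  0.0707 -0.0087]
resist by torque -0.09
```

>>> servo_tool --motion '[[[0,0,-0.005],0,0.5],[[0,0,-0.015],0,0.5],[[0,0,-0.03],0,0.5],[[0,0,-0.05],0,0.5],[[0,0,-0.08],0,0.5],[[0,0,-0.1],0,0.5],[[0,0,-0.12],0,0.5],[[0,0,-0.13],0,0.5],[[0,0,-0.13],0,0.5]]'

```text
time: 25.05
position: [0.6261, 0.0465, 0.3568]
tool_rot: [[0.1, 0.995, 0.004], [0.995, -0.1, 0.0], [0.0, 0.004, -1.0]]
contact_force: [0.6, 0.1, -0.0]
grip_width: 0.498
```

```bash
python3 w.py; python3 - <<'E'
from h import *
s=bot.get_state();a,d=bot.camera("wrist");cv2.imwrite("pics/w11.png",a);C=cloud("wrist",d,s)
m=(np.hypot(C[...,0]-.5696,C[...,1]-.0264)<.03)&(np.abs(C[...,2]-.222)<.006);p=C[m]
print("hub",len(p),np.median(p[:,2]),cv2.minAreaRect((p[:,:2]*1000).astype(np.float32)))
b,db=bot.camera("scene");cv2.imwrite("pics/s11.png",cv2.resize(b[190:310,310:430],None,fx=5,fy=5,interpolation=cv2.INTER_CUBIC))
E
```

```text
t 25.05 r mm 60.06204434960576 phi 244.58620076689553 resist(tan) -0.1587539598038827 radial 0.6032356669960305 Fz -0.02553800859367697 z 0.35684533030247706 w 0.49822208280504177 T [-0.117   0.0879 -0.0201]
resist by torque -0.38
hub 1549 0.22219587884429715 ((569.7459716796875, 26.352807998657227), (34.349029541015625, 34.686668395996094), 19.15131187438965)
```

View pics/s11.png

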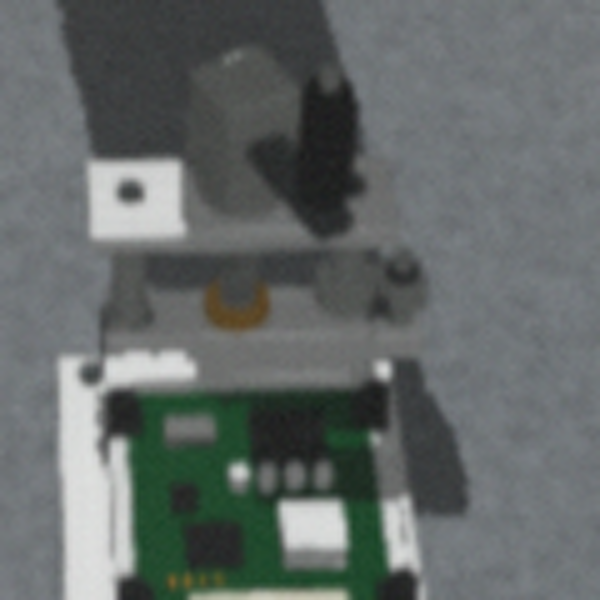

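```bash
python3 -c "
from bench import bot
print(bot.finish_job())"
```

```text
the job is handed in; nothing more can be done
None
```

I fitted the crank on the spindle, wound the lift up to the stop screw, let go of the crank and handed the job in at about 25 s. `finish_job` gave no verdict.

**Fitting:** I took the grey crank by its hub and lowered it in small steps with almost no side force. It met the shoulder at the expected height, and I stopped at about 11 N. The hub top measured 222.2 mm, which puts its underside on the 170 mm shoulder. It still read 222.2 mm at the end.

**Winding:** It took about 1.7 turns. The force at the grip was a steady 4 N or so, then began to climb near 600° as the carriage met the screw. It peaked at about 7.8 N, which I work out as roughly 100 N on the stop. In the last picture the carriage's lug is against the screw head with no visible gap.

**Spring-back:** When I first let go, the crank turned back about 10°, so I took hold again to check. The resistance was still there straight away. I turned it up again to about 7.5 N, eased my hold until there was almost no force, and released. This time it stayed at the same angle. I estimate about 60–70 N remains on the stop, worked out from the forces felt winding up and easing back, not measured directly.

**Last checks:** The gripper was about 10 cm clear of the crank with the force reading near zero. The overall view after the first release showed the other things apparently undisturbed; the final picture covered only the lift.

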